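# Release the ratchet clamp and tray the tested LED driver

## Robot

A 6-joint arm with a two-finger parallel gripper is mounted at the origin on the work surface. World frame = base frame: x ahead of the robot, y to its left, z up, the work surface at z = 0. Lengths are in m, angles in degrees, forces in N, time in s.
With the tool pointing down it reaches from about 0.3 to 0.75 m from the base axis. Payload 8.5 kg.
Tool frame: the origin (TCP) lies midway between the tips of the shut fingers; the grasp point (between the pads) lies 19 mm behind it (env.grip_depth is the distance from the TCP to the grasp point, in m); x points along the fingers, y is the direction in which the jaws open and shut, and the axes are right-handed (so a half turn about x gives the same grasp; the last joint's range is limited). The gripper opens to 85 mm and grips with 20 to 120 N. Pads are 22 mm wide; open, the fingers measure 114 mm over their backs; the gripper's body (76 mm by 85 mm) begins 54 mm behind the grasp point. The pads swing forward as they close: fully open they stand 13 mm farther back than shut.
Start: joints at [-77.366, 21.807, 74.336, -0, 83.858, -12.336], TCP at [0.232, -0.499, 0.231] pointing down, gripper open.
Joint ranges: [-178.18, 178.18], [-50.72, 133.34], [12.68, 142.11], [-81.47, 261.47], [9.98, 163.14], [-165.26, 165.26]. Speed limits (degrees/s): [136.94, 136.94, 180, 180, 180, 180].

## Interface

Orientations are given as a 3x3 rotation matrix whose columns are the frame's x, y, z axes.
In Python, from rig import env gives the robot as it stands.
- The arm moves only by the tool play_rows, never from a script. Its arguments are lists of equal length, an entry for each row: "travel": the shift along the world's x, y, z in cm, a list of three; "rotation": the turn, a rotation vector about the world's x, y, z in rad, a list of three; "claw": the finger opening in cm, from 0 to 8.54. A call has 1 to 12 rows; each row shifts and turns the pose as measured when the row begins; what a row does not reach is not made up. A row lasts 1/12 s, in which the tool goes at most 41.7 mm and 7.16 degrees, less where a joint would pass 70% of its speed; a pose out of reach is approached as far as the arm can. A call is refused whole if a number of a shift passes 4.17 or a number of a turn 0.125, either way. A call with a gripper value outside its range is refused whole. The fingers move at their own pace and stop on an object; "squeeze" is the grip in N (left out, the last holds). Time passes only in rows, so rows that do not move let the fingers close. It gives the time, the measured TCP pose, the force and the opening at its end, in the units of the state.
- env.observe(): the state, without advancing time (a new reading comes with each control period).
- env.get_image(name): name is "scene" or "top" or "wrist"; returns the picture (480x640x3 uint8, red, green, blue); there is no depth.
- env.camera_info(name): a dict with "vertical_fov" (degrees; the focal length in pixels is half the picture's height over the tangent of half this angle, whatever the lens; pixels are square), "cx", "cy" (the principal point, pixels), "D" ([k1, k2, p1, p2, k3] as OpenCV has them; the pictures are not rectified), "eye" and "rotation" of the camera in the world. Camera axes: x right, y down, z forward; pixel columns grow to the right and rows downward; lengths in m; the calibration is good to about 2 mm. A picture is of the moment at which its call begins: read the wrist's pose just before it. camera_info takes no time and is no camera call; for the wrist camera it gives the pose at the moment of the call.
- env.close_job(): hands the job in, once; it reports no verdict.
The state is a dict: "time_s": time; "q": joint angles; "qvel": joint speeds; "joint_efforts": joint torques, N m; "position": TCP position; "tool_rot": TCP orientation; "ft_force": force on the tool from outside, world axes, zero at the start; "wrist_torque": the same for the moment, N m; "grip_width": finger opening in m.
Only numpy, scipy, OpenCV 4.12 (cv2) and the standard library are available. Lean on these libraries where they do the work, as an engineer would, in place of code of your own. Each camera call takes 0.05 s, during which the arm holds its last target.

## Task

The LED driver held in the ratchet clamp has passed its test, so let it out: push the pawl's thumb post to lift the pawl off the ratchet wheel and keep it lifted until the moving jaw has backed off all the way, but with a steadily growing push, never a shove and never hard against its stop: the little pawl bends. Then let the pawl drop back onto the wheel, and only now lift the driver out and set it down flat on its base inside the grey tray, without dropping it. Leave the other things on the desk where they are.

Things in the scene. Friction and masses are not known exactly. Their poses are not given: they have to be found in the camera images.
- clamp: Ratchet bench clamp, bolted down. Grey base plate: x -104 to +46, y -195 to +75 mm in its frame, 10 mm thick. Origin on the desk under the middle of the clamped driver, z up. It squeezes along its y: fixed jaw on the +y side (54 mm wide, top at z 52, face at y +35), moving jaw on the -y side (50 mm wide, top at z 51, rubber face at y -35 when clamped), opening to -y.
- wheel_axis (a point): Top of the ratchet wheel on its upright axis (clamp frame x 0, y -136, z 46 mm): 24 saw teeth, tip radius 36 mm, z 36 to 46; a black wing knob 46 mm across on it, up to z 72. It turns with the jaw through a rack. A spring drives jaw and wheel towards open, slowed by thick grease; only the pawl, on the wheel's -x side, holds them.
- jaw (a joint): Travel of the moving jaw in m: 0 clamped on the driver, growing as it backs off to the clamp's -y, 0.0287 fully back on its end stop. With the pawl held clear it takes about 3 s to back off fully; if the pawl drops early it catches the next tooth (one every 4.2 mm of travel) and the jaw stops there.
- pawl: Steel pawl, an angled lever on an upright pivot at clamp x -34.4, y -89 mm (its origin, at desk level; axes as the clamp's while seated). Its nose sits in the wheel's teeth 46 mm to -y of the pivot, its tail reaches 34 mm to -x and carries the thumb post. A spring always presses it into the wheel (3 to 4 N at the post). It bends, and the job is spoilt, if pushed with more than 22 N.
- thumb_post (a point): Centre of the top of the pawl's upright round steel thumb post: 14 mm in diameter, z 46 to 80 mm. Push it to the clamp's +y to lift the nose. While the tooth bears on the nose the post hardly gives, then breaks free, at anything from 10 to 20 N. The nose leaves the teeth after 2.7 mm of post travel, is quite clear at 3.4 and on its solid stop at 4 mm. Room all round for closed fingers above z 50.
- driver: LED driver: aluminium case with grey end caps, 46 mm (its x) by 70 mm (its y) by 40 mm high, about 0.3 kg. Origin at the centre of its underside, which lies 14 mm above the desk on the clamp's bed. The jaws hold its two end caps (its y faces); its x faces stand free: grip it there, 46 mm wide.
- tray: Shallow open grey plastic tray fixed on the desk, empty, outside 210 mm (its x) by 170 mm (its y) by 30 mm high, walls and floor 4 mm. Origin at the centre of its underside, z up.
- lamp_carton: Small cardboard carton, 70 by 110 by 62 mm high, a bystander. Origin at the centre of its underside.
- tape_roll: Roll of brown packing tape lying flat, 100 mm in diameter, 48 mm high, a bystander. Origin at the centre of its underside.
- screwdriver: Screwdriver lying on the desk, about 200 mm long, a bystander. Origin at its underside.
Not all that is in view belongs to the job. Of the things that look like the driver, the middle-sized one is meant.

How it is judged (in metres and radians):
On the way, in this order (a step that is already met when the one before it is completed fails the run):
1. the moving jaw has backed off all the way (value of joint jaw above 0.0272 m), for 0.2 s.
2. the driver, still held, is brought down into the tray to within 8 mm of its floor (z of driver in the frame of tray below 0.012 m and x of driver in the frame of tray between -0.085 and 0.085 m and y of driver in the frame of tray between -0.065 and 0.065 m and contact force between the fingers and driver above 0.5 N), for 0.05 s.
At the end, for the whole second after the job is handed in: The driver lies flat (within 0.08 rad) and still on the tray's floor inside its walls (underside within 3 mm of the floor), let go; the clamp's jaw is fully back (over 26.5 mm) and the pawl has dropped back onto the wheel (post within 1.8 mm of its seated place) (z of driver in the frame of tray between 0.001 and 0.007 m and x of driver in the frame of tray between -0.085 and 0.085 m and y of driver in the frame of tray between -0.065 and 0.065 m and angle between driver's own z axis and vertical below 0.08 rad and linear speed of driver below 0.02 m/s and value of joint jaw above 0.0265 m and y of thumb_post in the frame of clamp below -0.0872 m); the robot touches nothing.
It fails at once if the pawl is pushed with more than 22 N (bent) (contact force between any of the fingers, the arm and pawl above 22 N).
It fails at once if the driver is taken out of the clamp before the jaw is fully back and the pawl has dropped back (distance of driver from where it was at the start of the episode above 0.015 m and (value of joint jaw below 0.0265 m or y of thumb_post in the frame of clamp above -0.0868 m)).
It fails at once if the driver is tipped over (angle between driver's own z axis and vertical above 0.6 rad).
It fails at once if a bystander is pushed away (distance of any of lamp_carton, tape_roll, screwdriver from where it was at the start of the episode above 0.03 m).
It also fails if it takes over 72 s, if anything falls off the work surface, if the arm or the gripper's body presses on something with over 40 N, if the wrist force passes 120 N, or if a joint passes its speed limit or range.

## Working session

There is one attempt and no reset: what is moved stays moved. The work goes in short steps, Python scripts to look and compute and a tool call to move; the robot and the scene stay as the last step left them, time stands still between calls to the robot, and variables do not carry over. Pictures are saved under pics/ and viewed, and the job is handed in when it is done.

Besides the shell and the picture viewer there is one more tool, called after ">>>" in YAML: its name, and indented under it one key for each argument. play_rows: Moves the arm, as the interface text tells. Its arguments: {"type":"object","properties":{"travel":{"type":"array","items":{"type":"array","items":{"type":"number"}}},"rotation":{"type":"array","items":{"type":"array","items":{"type":"number"}}},"claw":{"type":"array","items":{"type":"number"}},"squeeze":{"type":"number"}},"required":["travel","rotation","claw"]}

```bash
ls; mkdir -p pics; python3 - <<'E'
from rig import env
import cv2
for n in ("scene","top","wrist"):
    ci=env.camera_info(n); print(n,ci)
    cv2.imwrite(f"pics/{n}0.png",env.get_image(n)[:,:,::-1])
s=env.observe(); print(s)
E
```

```text
pics
scene {'vertical_fov': 53.07642007559852, 'cx': 322.47105214149144, 'cy': 238.19376541967853, 'D': array([0.04582401, 0.        , 0.        , 0.        , 0.        ]), 'eye': array([0.96735501, 0.55342309, 0.5043455 ]), 'rotation': array([[-0.80806472,  0.28940722, -0.51310318],
       [ 0.5885738 ,  0.43321796, -0.68257093],
       [ 0.02474456, -0.85356058, -0.52040565]])}
top {'vertical_fov': 47.83080222328854, 'cx': 308.08275252670666, 'cy': 231.5992792697478, 'D': array([-0.00277573,  0.        ,  0.        ,  0.        ,  0.        ]), 'eye': array([0.41026908, 0.00413989, 1.09813599]), 'rotation': array([[ 0.00176363, -0.98990051,  0.14175282],
       [-0.99937783,  0.00324859,  0.03511971],
       [-0.03522551, -0.14172656, -0.9892789 ]])}
wrist {'vertical_fov': 62.18479531115007, 'cx': 321.25293868762384, 'cy': 244.68884031128334, 'D': array([-0.08947011,  0.        ,  0.        ,  0.        ,  0.        ]), 'eye': array([ 0.29331187, -0.47036794,  0.37483442]), 'rotation': array([[ 4.21620282e-01, -8.74946415e-01, -2.38128344e-01],
       [-9.06772209e-01, -4.07026516e
[... 174 characters left out ...]
50e-03,
        8.38585270e+01, -1.23355995e+01]), 'qvel': array([-0.0765519 , -0.04601952, -0.17375629, -0.07620255,  0.12469143,
        0.00925111]), 'joint_efforts': array([ 2.00796741e-03, -4.48625708e+01, -2.31341565e+01, -1.47398700e-04,
        3.81656340e-03, -1.25252870e-05]), 'position': array([ 0.23210279, -0.49839351,  0.23087808]), 'tool_rot': array([[-2.69389230e-04,  4.22111697e-01, -9.06543790e-01],
       [ 1.03149376e-03, -9.06543223e-01, -4.22111740e-01],
       [-9.99999432e-01, -1.04880662e-03, -1.91192602e-04]]), 'ft_force': array([-0.30940005,  0.24762592,  0.17718947]), 'wrist_torque': array([-0.01042781, -0.04816186, -0.0069522 ]), 'grip_width': 0.08540291525718911}
```

View pics/top0.png

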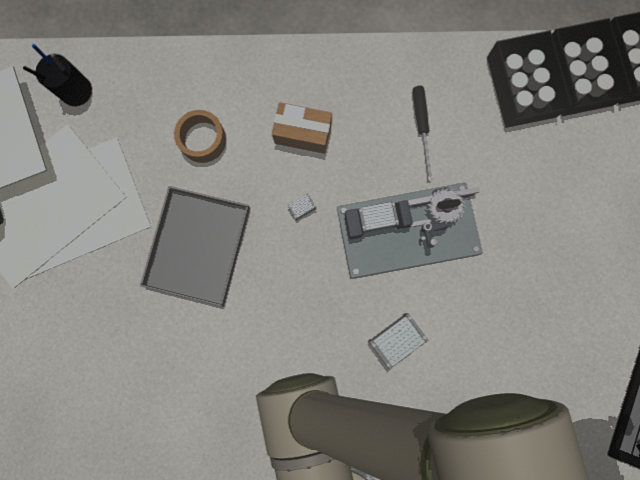

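View pics/scene0.png

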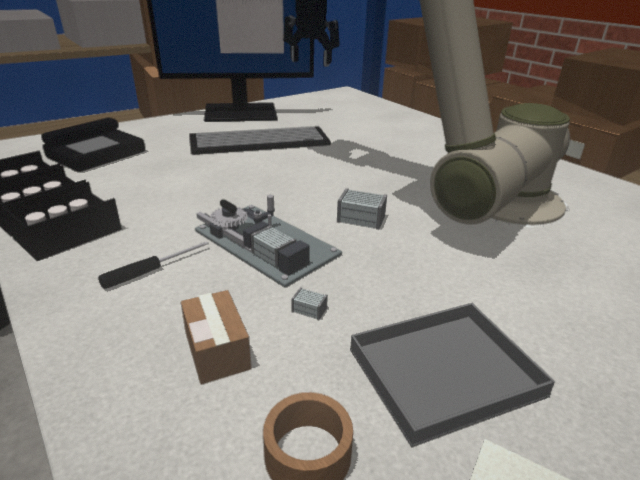

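View pics/wrist0.png

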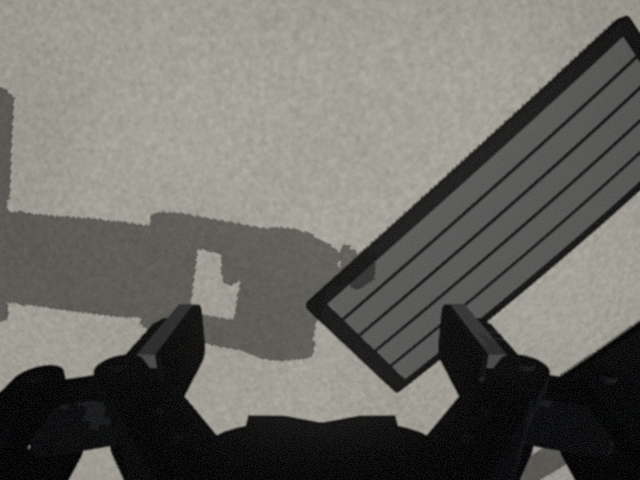

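The top view shows the clamp (driver about 380,216; wheel 446,207; post about 428,228), tray (196,246), carton, tape, screwdriver, and two decoy drivers. I'll zoom in for corner picking.

```bash
cat > h.py <<'E'
import numpy as np, cv2
from rig import env
def K(ci):
    f=240/np.tan(np.radians(ci['vertical_fov']/2)); return np.array([[f,0,ci['cx']],[0,f,ci['cy']],[0,0,1.]])
def ray(ci,uv):
    p=cv2.undistortPoints(np.array(uv,float).reshape(-1,1,2),K(ci),ci['D']).reshape(-1,2)
    d=np.c_[p,np.ones(len(p))]@np.array(ci['rotation']).T
    return d
def onz(ci,uv,z):
    d=ray(ci,uv); e=np.array(ci['eye']); return e+d*((z-e[2])/d[:,2])[:,None]
def proj(ci,P):
    R=np.array(ci['rotation']); rv=cv2.Rodrigues(R.T)[0]; t=-R.T@np.array(ci['eye'])
    return cv2.projectPoints(np.array(P,float).reshape(-1,1,3),rv,t,K(ci),ci['D'])[0].reshape(-1,2)
def T(x,y,yaw,P):
    P=np.array(P,float).reshape(-1,3); c,s=np.cos(yaw),np.sin(yaw)
    return np.c_[x+c*P[:,0]-s*P[:,1],y+s*P[:,0]+c*P[:,1],P[:,2]]
E
python3 - <<'E'
import cv2
im=cv2.imread('pics/top0.png')
cv2.imwrite('pics/tc.png',cv2.resize(im[175:285,330:490],None,fx=5,fy=5,interpolation=cv2.INTER_CUBIC))
cv2.imwrite('pics/tt.png',cv2.resize(im[180:315,130:260],None,fx=4,fy=4,interpolation=cv2.INTER_CUBIC))
im=cv2.imread('pics/scene0.png')
cv2.imwrite('pics/sc.png',cv2.resize(im[180:290,185:345],None,fx=5,fy=5,interpolation=cv2.INTER_CUBIC))
E
```

```text
(no output)
```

View pics/tc.png

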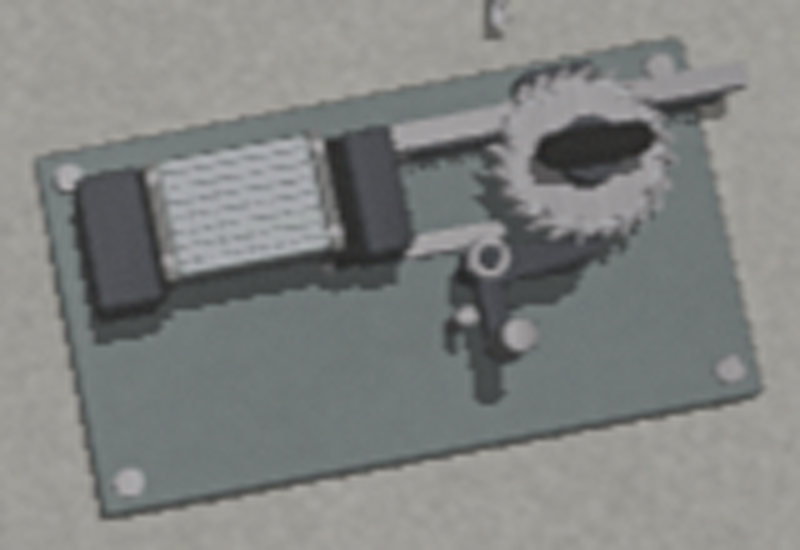

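View pics/tt.png

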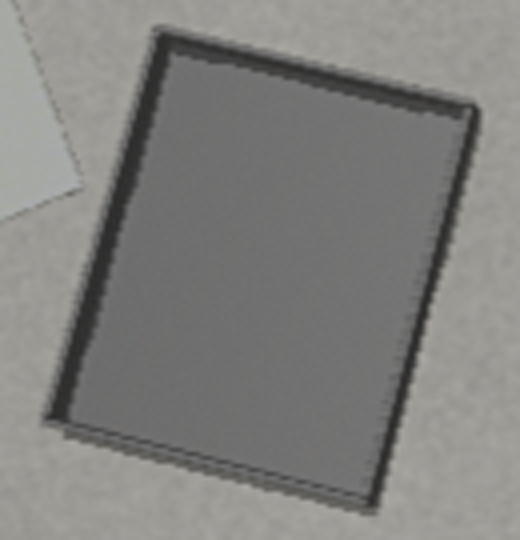

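View pics/sc.png

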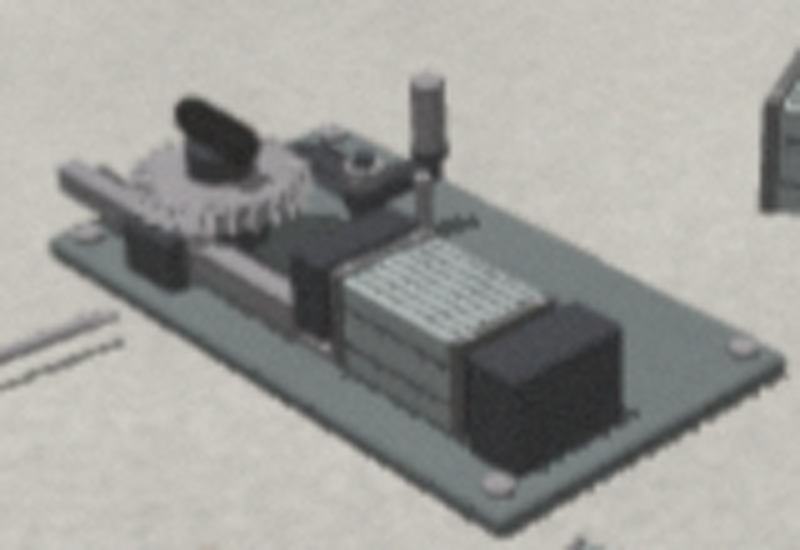

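```bash
python3 - <<'E'
from h import *
from scipy.optimize import least_squares
ct=env.camera_info('top'); cs=env.camera_info('scene')
f=lambda a,x0,y0,k:(np.array(a,float)+.5)/k-.5+[x0,y0]
B=[[.046,.075,.01],[.046,-.195,.01],[-.104,-.195,.01],[-.104,.075,.01]]
ut=f([[37,157],[682,38],[762,387],[102,513]],330,175,5)
us=f([[500,522],[52,240],[325,128],[783,363]],185,180,5)
pt=[[-.0684,-.089,.08]]
upt=f([[520,331]],330,175,5); ups=f([[428,79]],185,180,5)
def res(p,which):
    r=[]
    if which!='s': r+=[proj(ct,T(*p,B))-ut]
    if which!='t': r+=[(proj(cs,T(*p,B))-us)]
    return np.concatenate(r).ravel()
for w in ('t','s','ts'):
    s=least_squares(res,[.5,-.05,.1],args=(w,)); p=s.x
    print(w,p[:2],np.degrees(p[2]),np.abs(s.fun).round(1)); 
    P=T(*p,pt); print(' post model',P,'px err',proj(ct,P)-upt,proj(cs,P)-ups)
print('post top',onz(ct,upt,.08),'scene',onz(cs,ups,.08))
# tri
A=[];b=[]
for c,u in((ct,upt),(cs,ups)):
    d=ray(c,u)[0]; d/=np.linalg.norm(d); M=np.eye(3)-np.outer(d,d); A.append(M); b.append(M@c['eye'])
print('tri',np.linalg.lstsq(np.vstack(A),np.concatenate(b),rcond=None)[0])
# driver top from top image corners z=.054
ud=f([[152,170],[322,135],[345,247],[172,278]],330,175,5)
print('driver',onz(ct,ud,.054).round(4),onz(ct,ud,.054).mean(0))
W=[[.105,.085,.03],[.105,-.085,.03],[-.105,-.085,.03],[-.105,.085,.03]]
uw=f([[157,28],[479,107],[375,512],[45,422]],130,180,4)
def r2(p): return (proj(ct,T(*p,W))-uw).ravel()
s=least_squares(r2,[.4,.25,0.2]); print('tray',s.x,np.degrees(s.x[2]),s.fun.round(1))
E
```

```text
t [ 0.58850674 -0.09620431] 10.45560127544992 [1.  0.6 0.2 1.1 0.9 1.1 0.  0.5]
 post model [[ 0.53739361 -0.19613933  0.08      ]] px err [[0.03199995 0.26192754]] [[-0.33618642 -1.09080745]]
s [ 0.59230783 -0.09009994] 10.652768386062968 [0.3 0.9 2.2 0.1 1.3 1.2 1.3 1. ]
 post model [[ 0.5415389  -0.19021025  0.08      ]] px err [[-3.20772862 -1.91420347]] [[-0.60689535  0.53819886]]
ts [ 0.5895085  -0.09479367] 10.5312533279454 [1.8 1.1 0.6 1.7 0.2 0.5 0.7 0.  0.5 1.  1.6 1.4 1.6 2.4 0.9 2.5]
 post model [[ 0.53852736 -0.19479609  0.08      ]] px err [[-0.70559621 -0.33398539]] [[-0.48230388 -0.69974895]]
post top [[ 0.53789041 -0.19609488  0.08      ]] scene [[ 0.53932478 -0.19160653  0.08      ]]
tri [ 0.53756951 -0.19607244  0.07784658]
driver [[ 0.605  -0.0603  0.054 ]
 [ 0.6186 -0.1267  0.054 ]
 [ 0.5742 -0.1347  0.054 ]
 [ 0.5623 -0.0676  0.054 ]] [ 0.59001206 -0.09733126  0.054     ]
tray [ 0.53545477  0.26744609 -0.2422771 ] -13.881455167245566 [ 0.7 -0.4  0.4 -0.9 -0.8 -0.2 -0.3  1.5]
```

Clamp is at about (0.589, -0.096) with yaw 10.5°, the post at about (0.538, -0.196), and the tray at about (0.535, 0.267). I'll move above the pre-push spot with the tool y along clamp x and the fingers shutting.

>>> play_rows:
  travel:
    - [2.6,2.2,0]
    - [2.6,2.2,0]
    - [2.6,2.2,0]
    - [2.6,2.2,0]
    - [2.6,2.2,0]
    - [2.6,2.2,0]
    - [2.6,2.2,0]
    - [2.6,2.2,0]
    - [2.6,2.2,0]
    - [2.6,2.2,0]
    - [2.6,2.2,0]
    - [2.6,2.2,0]
  rotation:
    - [0,0,0.11]
    - [0,0,0.11]
    - [0,0,0.11]
    - [0,0,0.11]
    - [0,0,0.11]
    - [0,0,0.11]
    - [0,0,0.11]
    - [0,0,0.11]
    - [0,0,0.11]
    - [0,0,0.11]
    - [0,0,0.11]
    - [0,0,0.11]
  claw: [0,0,0,0,0,0,0,0,0,0,0,0]
  squeeze: 60

```text
time_s: 1.15
position: [0.5507, -0.2237, 0.2275]
tool_rot: [[-0.007, 0.973, 0.233], [0.0, 0.233, -0.973], [-1.0, -0.006, -0.002]]
ft_force: [0.0, -1.2, 1.4]
grip_width: 0.0002
```

>>> play_rows:
  travel:
    - [0,0,0]
    - [0,0,0]
  rotation:
    - [0,0,0]
    - [0,0,0]
  claw: [0,0]

```text
time_s: 1.32
position: [0.5546, -0.2185, 0.2263]
tool_rot: [[-0.007, 0.969, 0.245], [0.002, 0.245, -0.969], [-1.0, -0.006, -0.004]]
ft_force: [0.8, 0.4, 0.5]
grip_width: 0.0001
```

```bash
python3 - <<'E'
from h import *
s=env.observe(); print(s['position'],s['tool_rot'],s['ft_force'])
im=env.get_image('wrist'); 
cv2.imwrite('pics/w1.png',im[:,:,::-1])
np.save('w1.npy',env.camera_info('wrist'),allow_pickle=True)
E
```

```text
[ 0.55457985 -0.21851245  0.22634069] [[-0.00701225  0.96938851  0.24543176]
 [ 0.00198534  0.2454508  -0.96940702]
 [-0.99997344 -0.00631046 -0.00364572]] [0.78811843 0.36619135 0.49842024]
```

View pics/w1.png

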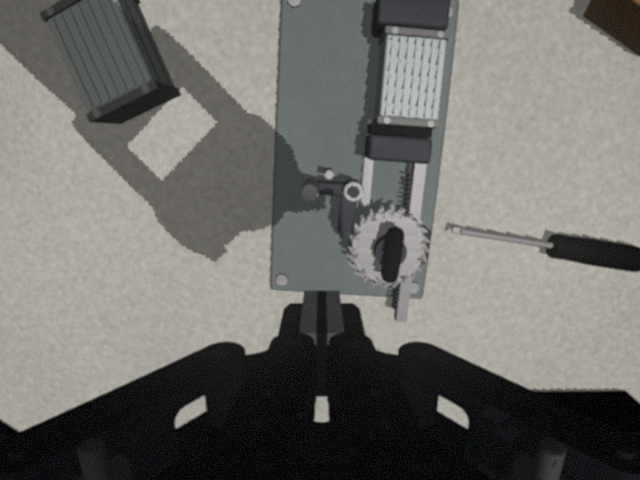

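The wrist view shows the post at about (311,190), the pivot (353,191), the wheel (389,246) and the driver (412,75). I'll zoom and refine.

```bash
python3 - <<'E'
import cv2
im=cv2.imread('pics/w1.png')
cv2.imwrite('pics/w1a.png',cv2.resize(im[165:225,270:370],None,fx=8,fy=8,interpolation=cv2.INTER_CUBIC))
cv2.imwrite('pics/w1b.png',cv2.resize(im[0:170,350:470],None,fx=3.5,fy=3.5,interpolation=cv2.INTER_CUBIC))
E
```

```text
(no output)
```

View pics/w1a.png

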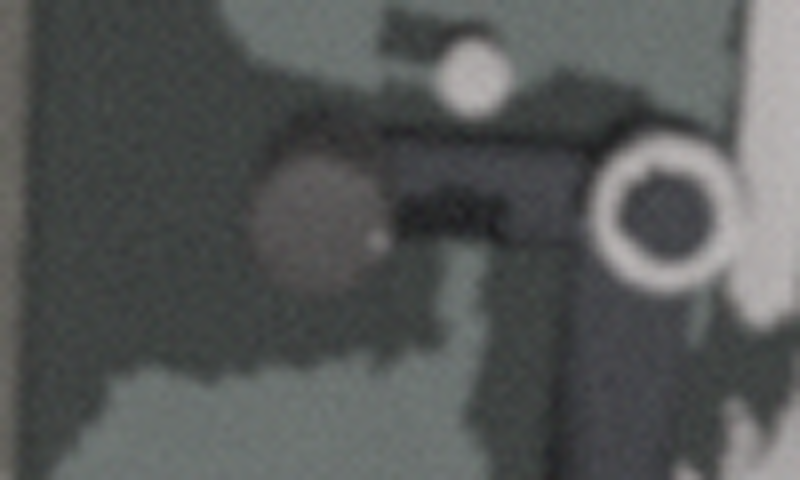

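View pics/w1b.png

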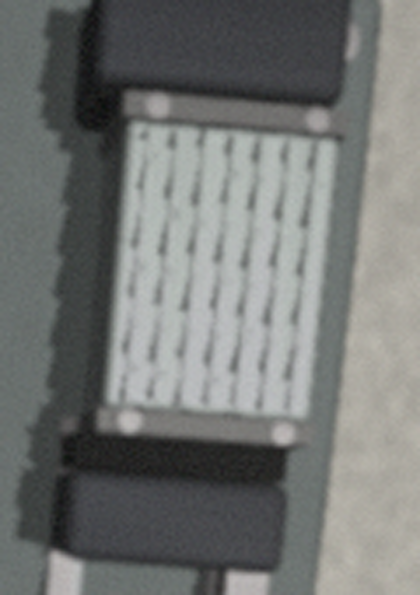

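```bash
python3 - <<'E'
from h import *
cw=np.load('w1.npy',allow_pickle=True).item()
f=lambda a,x0,y0,k:(np.array(a,float)+.5)/k-.5+[x0,y0]
print('post',onz(cw,f([[320,222]],270,165,8),.08))
d=onz(cw,f([[122,90],[345,105],[305,445],[95,435]],350,0,3.5),.054); print(d.round(4),d.mean(0))
# yaw from side edges
for a,b in((3,0),(2,1)):
    v=d[b]-d[a]; print(np.degrees(np.arctan2(-v[0],v[1])))
B=[[.046,-.195,.01],[-.104,-.195,.01]]
print('base corners px',proj(cw,T(.589,-.0955,np.radians(10.5),B)))
print('model post',T(.589,-.0955,np.radians(10.5),[[-.0684,-.089,.08],[0,0,.054]]))
ci=env.camera_info('wrist'); 
E
```

```text
post [[ 0.53943165 -0.19406676  0.08      ]]
[[ 0.5632 -0.0634  0.054 ]
 [ 0.6099 -0.0537  0.054 ]
 [ 0.6224 -0.1238  0.054 ]
 [ 0.5768 -0.1336  0.054 ]] [ 0.59310639 -0.09361194  0.054     ]
10.963728043182469
10.11333597347749
base corners px [[420.87672792 299.7914426 ]
 [267.63642854 290.50370182]]
model post [[ 0.53796433 -0.1954746   0.08      ]
 [ 0.589      -0.0955      0.054     ]]
```

>>> play_rows:
  travel:
    - [-0.5,-0.6,-1.5]
    - [-0.4,-0.5,-3.5]
    - [0,0,-3.5]
    - [0,0,-3]
    - [0,0,-2]
    - [0,0,-1]
    - [0,0,-0.5]
    - [0,0,0]
  rotation:
    - [0,-0.005,-0.04]
    - [0,0,-0.025]
    - [0,0,0]
    - [0,0,0]
    - [0,0,0]
    - [0,0,0]
    - [0,0,0]
    - [0,0,0]
  claw: [0,0,0,0,0,0,0,0]

```text
time_s: 2.03
position: [0.5388, -0.2362, 0.0719]
tool_rot: [[0.001, 0.987, 0.161], [-0.0, 0.161, -0.987], [-1.0, 0.001, 0.0]]
ft_force: [0.0, 0.2, 0.3]
grip_width: 0.0003
```

>>> play_rows:
  travel:
    - [0.3,0.1,-0.6]
    - [0.2,0.1,-0.4]
    - [0,0,-0.1]
    - [0,0,0]
  rotation:
    - [0,0,0.015]
    - [0,0,0.005]
    - [0,0,0]
    - [0,0,0]
  claw: [0,0,0,0]

```text
time_s: 2.37
position: [0.5446, -0.2361, 0.0626]
tool_rot: [[0.004, 0.984, 0.18], [-0.003, 0.18, -0.984], [-1.0, 0.004, 0.003]]
ft_force: [0.3, -0.5, -0.1]
grip_width: -0.0003
```

```bash
python3 - <<'E'
from h import *
s=env.observe(); print(s['position'],s['tool_rot'],s['ft_force'])
im=env.get_image('wrist'); 
cv2.imwrite('pics/w2.png',im[:,:,::-1])
E
```

```text
[ 0.54461932 -0.23606718  0.06259434] [[ 0.00426778  0.9836994   0.17977008]
 [-0.00273143  0.17978251 -0.98370259]
 [-0.99998716  0.0037072   0.00345417]] [ 0.25874786 -0.48686061 -0.11665429]
```

View pics/w2.png

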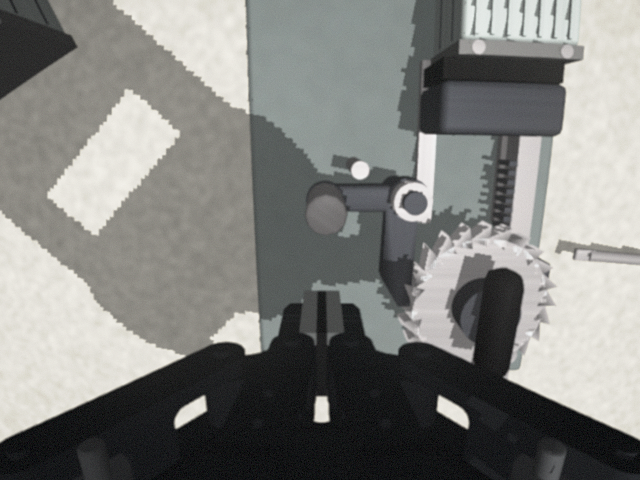

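>>> play_rows:
  travel:
    - [-0.08,0.4,0]
    - [-0.09,0.5,0]
    - [-0.07,0.4,0]
    - [-0.04,0.2,0]
    - [-0.02,0.1,0]
    - [0,0,0]
  rotation:
    - [0,0,0]
    - [0,0,0]
    - [0,0,0]
    - [0,0,0]
    - [0,0,0]
    - [0,0,0]
  claw: [0,0,0,0,0,0]

```text
time_s: 2.92
position: [0.5419, -0.2179, 0.0644]
tool_rot: [[0.007, 0.984, 0.181], [-0.004, 0.181, -0.984], [-1.0, 0.006, 0.005]]
ft_force: [-0.6, 0.8, -0.0]
grip_width: 0.0002
```

>>> play_rows:
  travel:
    - [0,0,0]
    - [0,0,0]
    - [0,0,0]
  rotation:
    - [0,0,0]
    - [0,0,0]
    - [0,0,0]
  claw: [0,0,0]

```text
time_s: 3.17
position: [0.542, -0.2179, 0.0645]
tool_rot: [[0.007, 0.983, 0.181], [-0.005, 0.181, -0.983], [-1.0, 0.006, 0.006]]
ft_force: [0.5, -0.7, -0.0]
grip_width: 0.0001
```

```bash
python3 - <<'E'
from h import *
s=env.observe(); print(s['position'],s['tool_rot'],s['ft_force'])
im=env.get_image('wrist'); 
cv2.imwrite('pics/w3.png',im[:,:,::-1])
E
```

```text
[ 0.54197579 -0.21787285  0.06454085] [[ 0.00692826  0.98349093  0.18082473]
 [-0.00453739  0.18085813 -0.98349873]
 [-0.99996571  0.00599346  0.00571552]] [ 0.49171253 -0.66386969 -0.02667735]
```

View pics/w3.png

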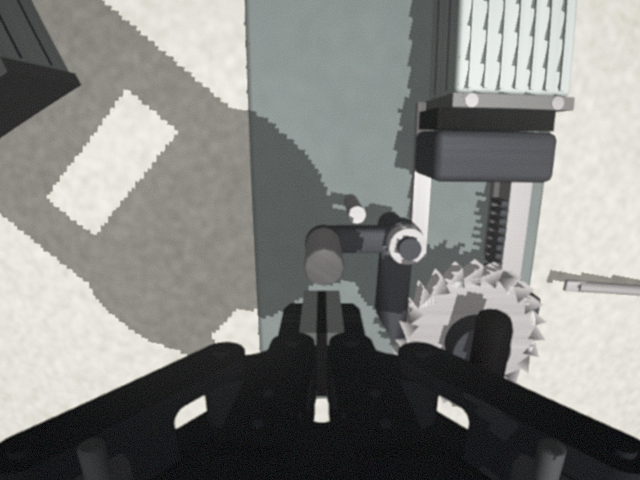

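>>> play_rows:
  travel:
    - [-0.01,0.05,0]
    - [-0.01,0.05,0]
    - [-0.01,0.05,0]
    - [-0.01,0.05,0]
    - [0,0,0]
  rotation:
    - [0,0,0]
    - [0,0,0]
    - [0,0,0]
    - [0,0,0]
    - [0,0,0]
  claw: [0,0,0,0,0]

```text
time_s: 3.63
position: [0.5415, -0.2161, 0.0644]
tool_rot: [[0.007, 0.984, 0.18], [-0.004, 0.18, -0.984], [-1.0, 0.006, 0.006]]
ft_force: [0.3, -0.6, 0.8]
grip_width: -0.0003
```

>>> play_rows:
  travel:
    - [-0.01,0.05,0]
    - [-0.01,0.05,0]
    - [-0.005,0.03,0]
    - [0,0,0]
  rotation:
    - [0,0,0]
    - [0,0,0]
    - [0,0,0]
    - [0,0,0]
  claw: [0,0,0,0]

```text
time_s: 3.97
position: [0.5412, -0.2146, 0.0644]
tool_rot: [[0.007, 0.984, 0.18], [-0.004, 0.18, -0.984], [-1.0, 0.006, 0.006]]
ft_force: [-0.8, 0.7, -0.1]
grip_width: 0.0001
```

>>> play_rows:
  travel:
    - [-0.005,0.03,0]
    - [-0.005,0.03,0]
  rotation:
    - [0,0,0]
    - [0,0,0]
  claw: [0,0]

```text
time_s: 4.13
position: [0.5411, -0.214, 0.0644]
tool_rot: [[0.007, 0.984, 0.18], [-0.005, 0.18, -0.984], [-1.0, 0.006, 0.006]]
ft_force: [0.1, 0.1, -0.1]
grip_width: -0.0001
```

>>> play_rows:
  travel:
    - [-0.005,0.03,0]
    - [-0.005,0.03,0]
  rotation:
    - [0,0,0]
    - [0,0,0]
  claw: [0,0]

```text
time_s: 4.3
position: [0.541, -0.2133, 0.0644]
tool_rot: [[0.007, 0.984, 0.18], [-0.005, 0.18, -0.984], [-1.0, 0.006, 0.006]]
ft_force: [-0.1, 0.5, -0.5]
grip_width: -0.0001
```

>>> play_rows:
  travel:
    - [-0.004,0.02,0]
    - [-0.004,0.02,0]
  rotation:
    - [0,0,0]
    - [0,0,0]
  claw: [0,0]

```text
time_s: 4.47
position: [0.5409, -0.2129, 0.0644]
tool_rot: [[0.007, 0.984, 0.18], [-0.004, 0.18, -0.984], [-1.0, 0.006, 0.006]]
ft_force: [-0.4, 0.2, -0.2]
grip_width: 0.0002
```

>>> play_rows:
  travel:
    - [-0.004,0.02,0]
    - [-0.004,0.02,0]
  rotation:
    - [0,0,0]
    - [0,0,0]
  claw: [0,0]

```text
time_s: 4.63
position: [0.5408, -0.2124, 0.0644]
tool_rot: [[0.007, 0.984, 0.18], [-0.005, 0.18, -0.984], [-1.0, 0.006, 0.006]]
ft_force: [0.6, 0.3, -0.2]
grip_width: -0.0003
```

>>> play_rows:
  travel:
    - [-0.004,0.02,0]
    - [-0.004,0.02,0]
  rotation:
    - [0,0,0]
    - [0,0,0]
  claw: [0,0]

```text
time_s: 4.8
position: [0.5408, -0.2121, 0.0644]
tool_rot: [[0.007, 0.984, 0.18], [-0.005, 0.18, -0.984], [-1.0, 0.006, 0.006]]
ft_force: [0.0, -1.2, 0.4]
grip_width: 0.0004
```

>>> play_rows:
  travel:
    - [-0.004,0.02,0]
    - [-0.004,0.02,0]
  rotation:
    - [0,0,0]
    - [0,0,0]
  claw: [0,0]

```text
time_s: 4.97
position: [0.5408, -0.212, 0.0645]
tool_rot: [[0.007, 0.984, 0.18], [-0.006, 0.18, -0.984], [-1.0, 0.006, 0.007]]
ft_force: [-0.6, -1.1, 0.2]
grip_width: 0.0001
```

Contact at y ≈ -0.2121. From here I'll grow the push gradually.

>>> play_rows:
  travel:
    - [-0.005,0.03,0]
    - [-0.005,0.03,0]
  rotation:
    - [0,0,0]
    - [0,0,0]
  claw: [0,0]

```text
time_s: 5.13
position: [0.5408, -0.212, 0.0645]
tool_rot: [[0.008, 0.984, 0.18], [-0.007, 0.18, -0.984], [-1.0, 0.006, 0.008]]
ft_force: [0.4, -2.3, -0.5]
grip_width: 0.0
```

>>> play_rows:
  travel:
    - [-0.007,0.04,0]
    - [-0.007,0.04,0]
  rotation:
    - [0,0,0]
    - [0,0,0]
  claw: [0,0]

```text
time_s: 5.3
position: [0.5408, -0.2119, 0.0645]
tool_rot: [[0.008, 0.984, 0.18], [-0.008, 0.18, -0.984], [-1.0, 0.006, 0.009]]
ft_force: [0.6, -3.8, -1.8]
grip_width: 0.0003
```

>>> play_rows:
  travel:
    - [-0.009,0.05,0]
    - [-0.009,0.05,0]
  rotation:
    - [0,0,0]
    - [0,0,0]
  claw: [0,0]

```text
time_s: 5.47
position: [0.5408, -0.2118, 0.0645]
tool_rot: [[0.009, 0.984, 0.18], [-0.01, 0.18, -0.984], [-1.0, 0.007, 0.011]]
ft_force: [0.9, -5.7, -1.5]
grip_width: 0.0001
```

>>> play_rows:
  travel:
    - [-0.011,0.06,0]
    - [-0.012,0.065,0]
  rotation:
    - [0.001,0,0]
    - [0.001,0,0]
  claw: [0,0]

```text
time_s: 5.63
position: [0.5408, -0.2117, 0.0646]
tool_rot: [[0.01, 0.984, 0.18], [-0.01, 0.18, -0.984], [-1.0, 0.008, 0.012]]
ft_force: [1.1, -5.8, -2.6]
grip_width: -0.0002
```

>>> play_rows:
  travel:
    - [-0.013,0.07,0]
    - [-0.014,0.075,0]
  rotation:
    - [0.001,0,0]
    - [0.001,0,0]
  claw: [0,0]

```text
time_s: 5.8
position: [0.5408, -0.2117, 0.0646]
tool_rot: [[0.011, 0.984, 0.179], [-0.011, 0.18, -0.984], [-1.0, 0.008, 0.013]]
ft_force: [0.4, -7.5, -2.3]
grip_width: -0.0001
```

>>> play_rows:
  travel:
    - [-0.015,0.08,0]
    - [-0.016,0.085,0]
  rotation:
    - [0.001,0,0]
    - [0.001,0,0]
  claw: [0,0]

```text
time_s: 5.97
position: [0.5408, -0.2117, 0.0646]
tool_rot: [[0.012, 0.984, 0.179], [-0.012, 0.179, -0.984], [-1.0, 0.009, 0.014]]
ft_force: [1.0, -7.1, -2.8]
grip_width: -0.0002
```

>>> play_rows:
  travel:
    - [-0.017,0.09,0]
    - [-0.018,0.095,0]
  rotation:
    - [0.001,0,0]
    - [0.001,0,0]
  claw: [0,0]

```text
time_s: 6.13
position: [0.5408, -0.2117, 0.0646]
tool_rot: [[0.013, 0.984, 0.179], [-0.013, 0.179, -0.984], [-1.0, 0.01, 0.015]]
ft_force: [1.0, -7.2, -3.8]
grip_width: -0.0002
```

>>> play_rows:
  travel:
    - [-0.018,0.1,0]
  rotation:
    - [0.001,0,0]
  claw: [0]

```text
time_s: 6.22
position: [0.5408, -0.2117, 0.0646]
tool_rot: [[0.013, 0.984, 0.179], [-0.014, 0.179, -0.984], [-1.0, 0.011, 0.016]]
ft_force: [0.2, -8.1, -3.8]
grip_width: -0.0003
```

>>> play_rows:
  travel:
    - [-0.02,0.105,-0.02]
    - [-0.02,0.11,-0.02]
  rotation:
    - [0.0015,0.001,0]
    - [0.0015,0.001,0]
  claw: [0,0]

```text
time_s: 6.38
position: [0.5408, -0.2117, 0.0646]
tool_rot: [[0.013, 0.984, 0.178], [-0.015, 0.179, -0.984], [-1.0, 0.01, 0.017]]
ft_force: [-0.8, -9.5, -1.0]
grip_width: 0.0001
```

>>> play_rows:
  travel:
    - [-0.021,0.115,-0.02]
    - [-0.022,0.12,-0.02]
  rotation:
    - [0.0015,0.001,0]
    - [0.0015,0.001,0]
  claw: [0,0]

```text
time_s: 6.55
position: [0.5408, -0.2116, 0.0646]
tool_rot: [[0.013, 0.984, 0.178], [-0.017, 0.178, -0.984], [-1.0, 0.009, 0.019]]
ft_force: [0.4, -7.8, -1.9]
grip_width: -0.0001
```

>>> play_rows:
  travel:
    - [-0.024,0.13,-0.02]
  rotation:
    - [0.002,0.001,0]
  claw: [0]

```text
time_s: 6.63
position: [0.5408, -0.2116, 0.0646]
tool_rot: [[0.012, 0.984, 0.178], [-0.017, 0.178, -0.984], [-1.0, 0.009, 0.019]]
ft_force: [-0.1, -9.1, -2.3]
grip_width: -0.0002
```

>>> play_rows:
  travel:
    - [-0.026,0.14,-0.02]
  rotation:
    - [0.002,0.001,0]
  claw: [0]

```text
time_s: 6.72
position: [0.5408, -0.2116, 0.0647]
tool_rot: [[0.012, 0.984, 0.178], [-0.018, 0.178, -0.984], [-1.0, 0.009, 0.02]]
ft_force: [0.2, -9.7, -2.7]
grip_width: 0.0001
```

>>> play_rows:
  travel:
    - [-0.028,0.15,-0.02]
  rotation:
    - [0.002,0.001,0]
  claw: [0]

```text
time_s: 6.8
position: [0.5408, -0.2115, 0.0647]
tool_rot: [[0.012, 0.984, 0.178], [-0.019, 0.178, -0.984], [-1.0, 0.009, 0.021]]
ft_force: [-0.5, -9.2, -2.4]
grip_width: 0.0001
```

>>> play_rows:
  travel:
    - [-0.029,0.16,-0.02]
  rotation:
    - [0.003,0.001,0]
  claw: [0]

```text
time_s: 6.88
position: [0.5408, -0.2115, 0.0647]
tool_rot: [[0.012, 0.984, 0.177], [-0.019, 0.178, -0.984], [-1.0, 0.009, 0.021]]
ft_force: [0.4, -11.4, -2.9]
grip_width: -0.0002
```

>>> play_rows:
  travel:
    - [-0.031,0.17,-0.02]
  rotation:
    - [0.003,0.001,0]
  claw: [0]

```text
time_s: 6.97
position: [0.5409, -0.2115, 0.0647]
tool_rot: [[0.012, 0.984, 0.177], [-0.019, 0.177, -0.984], [-1.0, 0.009, 0.021]]
ft_force: [-0.5, -11.8, -3.3]
grip_width: 0.0004
```

>>> play_rows:
  travel:
    - [-0.033,0.18,-0.02]
  rotation:
    - [0.003,0.001,0]
  claw: [0]

```text
time_s: 7.05
position: [0.5408, -0.2114, 0.0647]
tool_rot: [[0.013, 0.984, 0.177], [-0.019, 0.177, -0.984], [-1.0, 0.009, 0.021]]
ft_force: [-0.1, -12.2, -2.4]
grip_width: 0.0003
```

>>> play_rows:
  travel:
    - [-0.035,0.19,-0.03]
  rotation:
    - [0.003,0.001,0]
  claw: [0]

```text
time_s: 7.13
position: [0.5408, -0.2114, 0.0647]
tool_rot: [[0.013, 0.984, 0.177], [-0.02, 0.177, -0.984], [-1.0, 0.009, 0.022]]
ft_force: [0.1, -11.8, -1.8]
grip_width: 0.0003
```

>>> play_rows:
  travel:
    - [-0.037,0.2,-0.03]
  rotation:
    - [0.003,0.001,0]
  claw: [0]

```text
time_s: 7.22
position: [0.5409, -0.2114, 0.0647]
tool_rot: [[0.013, 0.984, 0.176], [-0.02, 0.177, -0.984], [-1.0, 0.009, 0.022]]
ft_force: [-0.8, -11.7, -3.0]
grip_width: -0.0001
```

>>> play_rows:
  travel:
    - [-0.038,0.207,-0.03]
  rotation:
    - [0.003,0.001,0]
  claw: [0]

```text
time_s: 7.3
position: [0.5409, -0.2114, 0.0648]
tool_rot: [[0.014, 0.984, 0.176], [-0.021, 0.176, -0.984], [-1.0, 0.01, 0.023]]
ft_force: [-0.7, -11.8, -2.2]
grip_width: 0.0003
```

>>> play_rows:
  travel:
    - [-0.039,0.215,-0.03]
  rotation:
    - [0.004,0.001,0.001]
  claw: [0]

```text
time_s: 7.38
position: [0.5409, -0.2113, 0.0647]
tool_rot: [[0.014, 0.984, 0.177], [-0.021, 0.177, -0.984], [-1.0, 0.01, 0.023]]
ft_force: [-0.2, -13.3, -3.6]
grip_width: -0.0
```

>>> play_rows:
  travel:
    - [-0.041,0.225,-0.03]
  rotation:
    - [0.004,0.001,0.001]
  claw: [0]

```text
time_s: 7.47
position: [0.5409, -0.2113, 0.0648]
tool_rot: [[0.014, 0.984, 0.178], [-0.021, 0.178, -0.984], [-1.0, 0.01, 0.024]]
ft_force: [0.2, -14.8, -3.1]
grip_width: 0.0001
```

>>> play_rows:
  travel:
    - [-0.043,0.235,-0.03]
  rotation:
    - [0.004,0.001,0.001]
  claw: [0]

```text
time_s: 7.55
position: [0.5409, -0.2113, 0.0648]
tool_rot: [[0.015, 0.984, 0.178], [-0.022, 0.179, -0.984], [-1.0, 0.011, 0.024]]
ft_force: [-0.4, -13.2, -3.4]
grip_width: -0.0002
```

>>> play_rows:
  travel:
    - [-0.044,0.245,-0.04]
  rotation:
    - [0.004,0.001,0]
  claw: [0]

```text
time_s: 7.63
position: [0.5409, -0.2112, 0.0647]
tool_rot: [[0.016, 0.984, 0.178], [-0.022, 0.178, -0.984], [-1.0, 0.012, 0.025]]
ft_force: [-1.0, -13.5, -2.4]
grip_width: 0.0002
```

>>> play_rows:
  travel:
    - [-0.046,0.255,-0.04]
  rotation:
    - [0.004,0.001,0]
  claw: [0]

```text
time_s: 7.72
position: [0.5409, -0.2112, 0.0647]
tool_rot: [[0.016, 0.984, 0.178], [-0.023, 0.178, -0.984], [-1.0, 0.012, 0.026]]
ft_force: [0.2, -14.7, -2.7]
grip_width: 0.0002
```

>>> play_rows:
  travel:
    - [-0.047,0.265,-0.04]
  rotation:
    - [0.004,0.001,0]
  claw: [0]

```text
time_s: 7.8
position: [0.5409, -0.2112, 0.0648]
tool_rot: [[0.017, 0.984, 0.177], [-0.024, 0.178, -0.984], [-1.0, 0.013, 0.027]]
ft_force: [-0.2, -14.4, -2.4]
grip_width: -0.0001
```

>>> play_rows:
  travel:
    - [-0.049,0.272,-0.04]
  rotation:
    - [0.005,0.001,0]
  claw: [0]

```text
time_s: 7.88
position: [0.5409, -0.2112, 0.0648]
tool_rot: [[0.018, 0.984, 0.177], [-0.024, 0.177, -0.984], [-1.0, 0.013, 0.027]]
ft_force: [-0.4, -15.4, -2.5]
grip_width: -0.0002
```

>>> play_rows:
  travel:
    - [-0.05,0.278,-0.04]
  rotation:
    - [0.005,0.001,0]
  claw: [0]

```text
time_s: 7.97
position: [0.5409, -0.2111, 0.0648]
tool_rot: [[0.019, 0.984, 0.177], [-0.024, 0.177, -0.984], [-1.0, 0.014, 0.027]]
ft_force: [-1.0, -14.6, -3.3]
grip_width: 0.0
```

>>> play_rows:
  travel:
    - [-0.051,0.284,-0.04]
  rotation:
    - [0.005,0.001,0]
  claw: [0]

```text
time_s: 8.05
position: [0.5409, -0.2111, 0.0648]
tool_rot: [[0.02, 0.984, 0.176], [-0.024, 0.177, -0.984], [-1.0, 0.015, 0.027]]
ft_force: [-0.2, -15.1, -3.3]
grip_width: 0.0001
```

>>> play_rows:
  travel:
    - [-0.052,0.29,-0.05]
  rotation:
    - [0.005,0.002,0]
  claw: [0]

```text
time_s: 8.13
position: [0.5409, -0.2111, 0.0648]
tool_rot: [[0.02, 0.984, 0.176], [-0.025, 0.176, -0.984], [-1.0, 0.015, 0.028]]
ft_force: [-0.6, -16.7, -2.4]
grip_width: -0.0001
```

>>> play_rows:
  travel:
    - [-0.053,0.296,-0.05]
  rotation:
    - [0.006,0.002,0]
  claw: [0]

```text
time_s: 8.22
position: [0.5409, -0.2111, 0.0648]
tool_rot: [[0.019, 0.984, 0.176], [-0.024, 0.176, -0.984], [-1.0, 0.015, 0.027]]
ft_force: [-0.3, -15.4, -1.9]
grip_width: -0.0003
```

>>> play_rows:
  travel:
    - [-0.054,0.302,-0.05]
  rotation:
    - [0.006,0.002,0]
  claw: [0]

```text
time_s: 8.3
position: [0.5409, -0.2111, 0.0648]
tool_rot: [[0.019, 0.984, 0.175], [-0.024, 0.175, -0.984], [-1.0, 0.015, 0.027]]
ft_force: [-0.7, -17.2, -2.4]
grip_width: -0.0001
```

>>> play_rows:
  travel:
    - [-0.055,0.306,-0.05]
  rotation:
    - [0.006,0.002,0]
  claw: [0]

```text
time_s: 8.38
position: [0.5409, -0.2111, 0.0648]
tool_rot: [[0.019, 0.984, 0.175], [-0.023, 0.175, -0.984], [-1.0, 0.015, 0.027]]
ft_force: [1.0, -16.4, -3.4]
grip_width: -0.0003
```

>>> play_rows:
  travel:
    - [-0.056,0.31,-0.05]
  rotation:
    - [0.006,0.002,0]
  claw: [0]

```text
time_s: 8.47
position: [0.5409, -0.211, 0.0648]
tool_rot: [[0.019, 0.984, 0.174], [-0.023, 0.175, -0.984], [-1.0, 0.015, 0.026]]
ft_force: [-0.2, -16.8, -3.6]
grip_width: -0.0002
```

>>> play_rows:
  travel:
    - [-0.057,0.315,-0.05]
  rotation:
    - [0.006,0.002,0]
  claw: [0]

```text
time_s: 8.55
position: [0.5409, -0.211, 0.0648]
tool_rot: [[0.019, 0.985, 0.174], [-0.023, 0.174, -0.984], [-1.0, 0.015, 0.026]]
ft_force: [-0.0, -16.5, -3.1]
grip_width: -0.0001
```

>>> play_rows:
  travel:
    - [-0.058,0.321,-0.06]
  rotation:
    - [0.006,0.002,0.001]
  claw: [0]

```text
time_s: 8.63
position: [0.5409, -0.211, 0.0648]
tool_rot: [[0.02, 0.984, 0.174], [-0.023, 0.175, -0.984], [-1.0, 0.015, 0.026]]
ft_force: [-0.2, -16.7, -0.5]
grip_width: 0.0004
```

>>> play_rows:
  travel:
    - [-0.059,0.327,-0.06]
  rotation:
    - [0.006,0.002,0.001]
  claw: [0]

```text
time_s: 8.72
position: [0.5409, -0.211, 0.0648]
tool_rot: [[0.02, 0.984, 0.175], [-0.023, 0.175, -0.984], [-1.0, 0.015, 0.026]]
ft_force: [-0.1, -17.6, -2.0]
grip_width: 0.0001
```

>>> play_rows:
  travel:
    - [-0.06,0.333,-0.06]
  rotation:
    - [0.006,0.002,0.001]
  claw: [0]

```text
time_s: 8.8
position: [0.5408, -0.2109, 0.0648]
tool_rot: [[0.02, 0.984, 0.176], [-0.023, 0.176, -0.984], [-1.0, 0.015, 0.026]]
ft_force: [-1.9, -15.2, -0.9]
grip_width: 0.0001
```

>>> play_rows:
  travel:
    - [-0.06,0.333,-0.05]
  rotation:
    - [0.006,0.002,0]
  claw: [0]

```text
time_s: 8.88
position: [0.5407, -0.2104, 0.0648]
tool_rot: [[0.02, 0.984, 0.175], [-0.022, 0.176, -0.984], [-1.0, 0.015, 0.025]]
ft_force: [-0.7, -15.9, -2.7]
grip_width: 0.0002
```

>>> play_rows:
  travel:
    - [-0.05,0.28,-0.04]
  rotation:
    - [0.005,0.002,0]
  claw: [0]

```text
time_s: 8.97
position: [0.5406, -0.2104, 0.0649]
tool_rot: [[0.019, 0.984, 0.175], [-0.022, 0.175, -0.984], [-1.0, 0.015, 0.025]]
ft_force: [0.3, -14.7, -4.1]
grip_width: -0.0001
```

>>> play_rows:
  travel:
    - [-0.057,0.315,-0.05]
  rotation:
    - [0.006,0.002,0.001]
  claw: [0]

```text
time_s: 9.05
position: [0.5406, -0.2103, 0.0648]
tool_rot: [[0.019, 0.984, 0.175], [-0.022, 0.176, -0.984], [-1.0, 0.015, 0.025]]
ft_force: [-0.3, -15.6, -2.8]
grip_width: -0.0001
```

```bash
python3 - <<'E'
from h import *
s=env.observe(); print(s['position'],s['ft_force'])
im=env.get_image('wrist'); 
cv2.imwrite('pics/w4.png',im[:,:,::-1])
E
```

```text
[ 0.5406382  -0.21025967  0.0648471 ] [ -0.34822509 -15.57694492  -2.80242207]
```

View pics/w4.png

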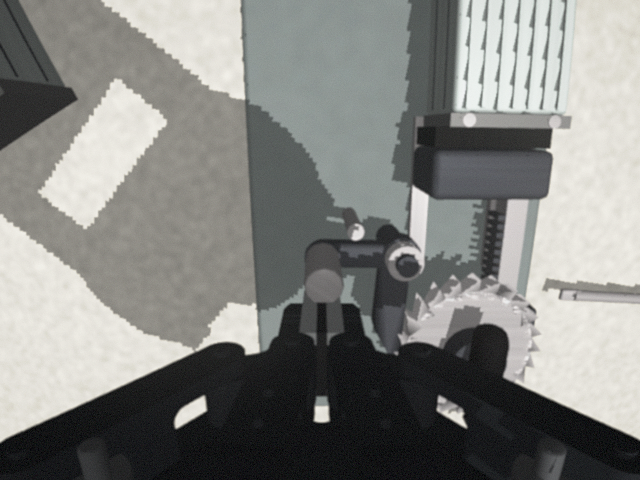

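>>> play_rows:
  travel:
    - [-0.06,0.335,-0.06]
  rotation:
    - [0.006,0.002,0]
  claw: [0]

```text
time_s: 9.18
position: [0.5407, -0.2102, 0.0648]
tool_rot: [[0.019, 0.984, 0.175], [-0.022, 0.175, -0.984], [-1.0, 0.015, 0.025]]
ft_force: [-0.9, -17.9, -2.2]
grip_width: 0.0001
```

>>> play_rows:
  travel:
    - [-0.062,0.345,-0.06]
  rotation:
    - [0.006,0.002,0]
  claw: [0]

```text
time_s: 9.27
position: [0.5406, -0.2099, 0.0648]
tool_rot: [[0.02, 0.984, 0.174], [-0.022, 0.175, -0.984], [-1.0, 0.016, 0.025]]
ft_force: [2.9, -7.9, -1.5]
grip_width: -0.0
```

Broke free: the force dropped to 8 N. Easing off now.

>>> play_rows:
  travel:
    - [-0.018,0.1,-0.01]
  rotation:
    - [0.002,0.001,0]
  claw: [0]

```text
time_s: 9.35
position: [0.5407, -0.21, 0.0649]
tool_rot: [[0.02, 0.985, 0.174], [-0.021, 0.174, -0.984], [-1.0, 0.016, 0.024]]
ft_force: [1.3, -1.3, -1.8]
grip_width: -0.0002
```

>>> play_rows:
  travel:
    - [-0.015,0.08,0]
  rotation:
    - [0.001,0,0]
  claw: [0]

```text
time_s: 9.43
position: [0.5407, -0.2096, 0.0649]
tool_rot: [[0.02, 0.985, 0.173], [-0.02, 0.174, -0.985], [-1.0, 0.016, 0.024]]
ft_force: [1.2, -3.2, -2.9]
grip_width: -0.0003
```

>>> play_rows:
  travel:
    - [-0.015,0.08,-0.01]
  rotation:
    - [0.001,0.001,0]
  claw: [0]

```text
time_s: 9.52
position: [0.5405, -0.2089, 0.0648]
tool_rot: [[0.019, 0.985, 0.173], [-0.019, 0.173, -0.985], [-1.0, 0.015, 0.022]]
ft_force: [-0.6, -4.1, -0.1]
grip_width: -0.0001
```

>>> play_rows:
  travel:
    - [-0.015,0.08,-0.01]
  rotation:
    - [0.001,0.001,0]
  claw: [0]

```text
time_s: 9.6
position: [0.5403, -0.2081, 0.0648]
tool_rot: [[0.018, 0.985, 0.173], [-0.019, 0.173, -0.985], [-1.0, 0.014, 0.021]]
ft_force: [-1.0, -6.9, 0.0]
grip_width: -0.0
```

>>> play_rows:
  travel:
    - [-0.006,0.035,0]
  rotation:
    - [0.001,0,0]
  claw: [0]

```text
time_s: 9.68
position: [0.5403, -0.208, 0.0649]
tool_rot: [[0.018, 0.985, 0.173], [-0.019, 0.174, -0.985], [-1.0, 0.015, 0.021]]
ft_force: [0.6, -7.1, -2.6]
grip_width: -0.0002
```

```bash
python3 - <<'E'
from h import *
s=env.observe(); print(s['position'],s['ft_force'])
im=env.get_image('wrist'); 
cv2.imwrite('pics/w5.png',im[:,:,::-1])
E
```

```text
[ 0.54028281 -0.20800662  0.06491315] [ 0.6481762  -7.1076873  -2.62586094]
```

View pics/w5.png

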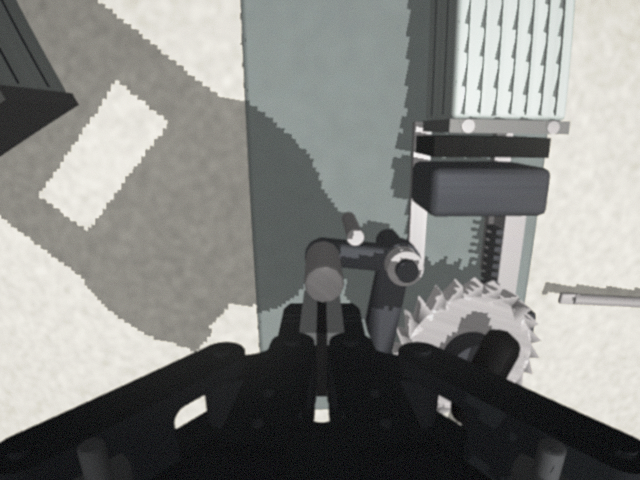

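The jaw is backing off. I'll hold the post gently.

>>> play_rows:
  travel:
    - [-0.006,0.035,0]
    - [-0.006,0.035,0]
    - [-0.006,0.035,0]
  rotation:
    - [0.001,0,0]
    - [0.001,0,0]
    - [0.001,0,0]
  claw: [0,0,0]

```text
time_s: 9.98
position: [0.5403, -0.2081, 0.0649]
tool_rot: [[0.019, 0.985, 0.174], [-0.019, 0.174, -0.984], [-1.0, 0.015, 0.021]]
ft_force: [0.8, -6.8, -2.0]
grip_width: -0.0003
```

>>> play_rows:
  travel:
    - [-0.006,0.035,0]
    - [-0.006,0.035,0]
    - [-0.006,0.035,0]
  rotation:
    - [0.001,0,0]
    - [0.001,0,0]
    - [0.001,0,0]
  claw: [0,0,0]

```text
time_s: 10.23
position: [0.5403, -0.2081, 0.0649]
tool_rot: [[0.019, 0.984, 0.175], [-0.018, 0.175, -0.984], [-1.0, 0.016, 0.021]]
ft_force: [0.2, -5.7, -2.1]
grip_width: -0.0004
```

>>> play_rows:
  travel:
    - [-0.006,0.035,0]
    - [-0.006,0.035,0]
    - [-0.006,0.035,0]
    - [-0.006,0.035,0]
    - [-0.006,0.035,0]
    - [-0.006,0.035,0]
  rotation:
    - [0.001,0,0]
    - [0.001,0,0]
    - [0.001,0,0]
    - [0.001,0,0]
    - [0.001,0,0]
    - [0.001,0,0]
  claw: [0,0,0,0,0,0]

```text
time_s: 10.73
position: [0.5403, -0.2081, 0.0649]
tool_rot: [[0.02, 0.984, 0.176], [-0.018, 0.176, -0.984], [-1.0, 0.016, 0.021]]
ft_force: [0.6, -6.7, -2.7]
grip_width: 0.0002
```

>>> play_rows:
  travel:
    - [-0.006,0.035,0]
    - [-0.006,0.035,0]
    - [-0.006,0.035,0]
    - [-0.006,0.035,0]
    - [-0.006,0.035,0]
    - [-0.006,0.035,0]
  rotation:
    - [0.001,0,0]
    - [0.001,0,0]
    - [0.001,0,0]
    - [0.001,0,0]
    - [0.001,0,0]
    - [0.001,0,0]
  claw: [0,0,0,0,0,0]

```text
time_s: 11.23
position: [0.5403, -0.2081, 0.0649]
tool_rot: [[0.021, 0.984, 0.177], [-0.017, 0.177, -0.984], [-1.0, 0.017, 0.021]]
ft_force: [0.3, -6.5, -2.2]
grip_width: 0.0001
```

>>> play_rows:
  travel:
    - [-0.006,0.035,0]
    - [-0.006,0.035,0]
    - [-0.006,0.035,0]
    - [-0.006,0.035,0]
    - [-0.006,0.035,0]
    - [-0.006,0.035,0]
    - [-0.006,0.035,0]
    - [-0.006,0.035,0]
    - [-0.006,0.035,0]
    - [-0.006,0.035,0]
    - [-0.006,0.035,0]
    - [-0.006,0.035,0]
  rotation:
    - [0,0,0]
    - [0,0,0]
    - [0,0,0]
    - [0,0,0]
    - [0,0,0]
    - [0,0,0]
    - [0,0,0]
    - [0,0,0]
    - [0,0,0]
    - [0,0,0]
    - [0,0,0]
    - [0,0,0]
  claw: [0,0,0,0,0,0,0,0,0,0,0,0]

```text
time_s: 12.23
position: [0.5404, -0.2081, 0.065]
tool_rot: [[0.022, 0.984, 0.179], [-0.029, 0.18, -0.983], [-0.999, 0.017, 0.033]]
ft_force: [-0.0, -7.5, -2.3]
grip_width: 0.0001
```

>>> play_rows:
  travel:
    - [-0.006,0.035,0]
    - [-0.006,0.035,0]
    - [-0.006,0.035,0]
    - [-0.006,0.035,0]
    - [-0.006,0.035,0]
    - [-0.006,0.035,0]
    - [-0.006,0.035,0]
    - [-0.006,0.035,0]
  rotation:
    - [0,0,0]
    - [0,0,0]
    - [0,0,0]
    - [0,0,0]
    - [0,0,0]
    - [0,0,0]
    - [0,0,0]
    - [0,0,0]
  claw: [0,0,0,0,0,0,0,0]

```text
time_s: 12.9
position: [0.5405, -0.2083, 0.0652]
tool_rot: [[0.024, 0.983, 0.181], [-0.037, 0.182, -0.983], [-0.999, 0.017, 0.041]]
ft_force: [0.5, -6.4, -1.6]
grip_width: 0.0006
```

```bash
python3 - <<'E'
from h import *
s=env.observe(); print(s['position'],s['ft_force'])
im=env.get_image('wrist'); 
cv2.imwrite('pics/w6.png',im[:,:,::-1])
E
```

```text
[ 0.54045521 -0.20826001  0.06515468] [ 0.52731053 -6.42450272 -1.62474535]
```

View pics/w6.png

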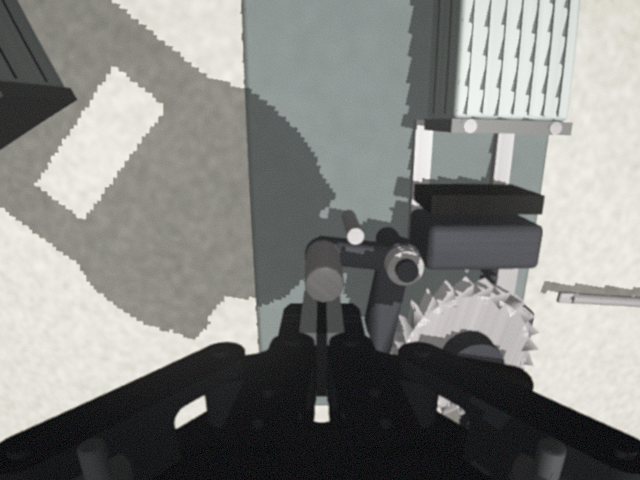

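>>> play_rows:
  travel:
    - [-0.006,0.035,0]
    - [-0.006,0.035,0]
    - [-0.006,0.035,0]
    - [-0.006,0.035,0]
    - [-0.006,0.035,0]
    - [-0.006,0.035,0]
    - [-0.006,0.035,0]
    - [-0.006,0.035,0]
    - [-0.006,0.035,0]
    - [-0.006,0.035,0]
    - [-0.006,0.035,0]
    - [-0.006,0.035,0]
  rotation:
    - [0.001,0,0]
    - [0.001,0,0]
    - [0.001,0,0]
    - [0.001,0,0]
    - [0.001,0,0]
    - [0.001,0,0]
    - [0.001,0,0]
    - [0.001,0,0]
    - [0.001,0,0]
    - [0.001,0,0]
    - [0.001,0,0]
    - [0.001,0,0]
  claw: [0,0,0,0,0,0,0,0,0,0,0,0]

```text
time_s: 13.95
position: [0.5405, -0.2082, 0.0651]
tool_rot: [[0.025, 0.983, 0.183], [-0.036, 0.184, -0.982], [-0.999, 0.018, 0.04]]
ft_force: [0.2, -6.7, -2.6]
grip_width: 0.0002
```

```bash
python3 - <<'E'
from h import *
s=env.observe(); print(s['position'],s['ft_force'])
im=env.get_image('wrist'); ci=env.camera_info('wrist')
cv2.imwrite('pics/w7.png',im[:,:,::-1])
a=cv2.imread('pics/w6.png')[100:400,360:600]; b=cv2.imread('pics/w7.png')[100:400,360:600]
cv2.imwrite('pics/w67.png',cv2.resize(np.hstack([a,b]),None,fx=1.6,fy=1.6))
# expected pixel of jaw top front edge for jaw=0.0287 / 0.0245
import itertools
for j in (0,.0203,.0245,.0287):
    print(j,proj(ci,T(.590,-.0945,np.radians(10.5),[[-.025,-.035-j,.051],[.025,-.035-j,.051]])).round(1).tolist())
print(proj(ci,T(.590,-.0945,np.radians(10.5),[[-.023,-.035,.054],[.023,-.035,.054]])).round(1).tolist())
E
```

```text
[ 0.54048166 -0.20822503  0.06512448] [ 0.24829817 -6.72244264 -2.57907141]
0 [[433.9, 132.1], [556.5, 135.3]]
0.0203 [[430.1, 184.7], [549.2, 186.1]]
0.0245 [[429.2, 195.2], [547.6, 196.2]]
0.0287 [[428.4, 205.5], [546.0, 206.2]]
[[441.4, 132.4], [556.1, 135.5]]
```

View pics/w67.png

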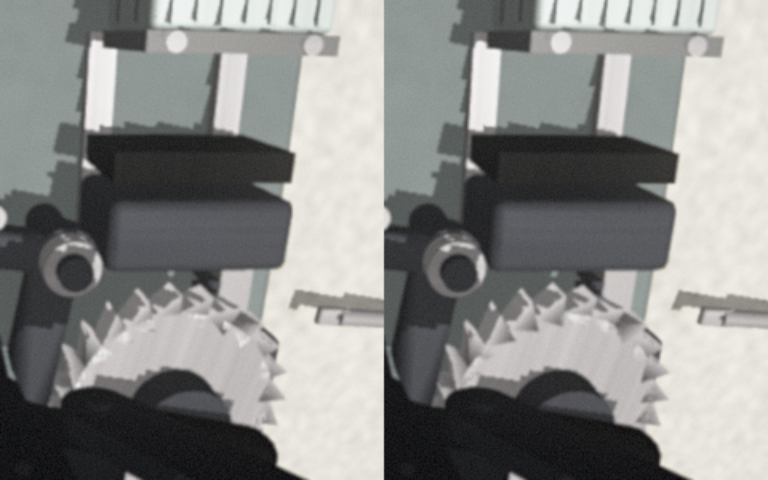

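The jaw is stationary between frames and fully back. I'll ease the post back so the pawl seats.

>>> play_rows:
  travel:
    - [0,0,0]
    - [0.01,-0.05,0]
    - [0.02,-0.1,0]
    - [0.02,-0.1,0]
    - [0.02,-0.1,0]
    - [0.03,-0.15,0]
    - [0.05,-0.3,0]
    - [0.09,-0.5,0]
    - [0.09,-0.5,0]
    - [0,0,0]
  rotation:
    - [0,0,0]
    - [0,0,0]
    - [0,0,0]
    - [0,0,0]
    - [0,0,0]
    - [0,0,0]
    - [0.01,0.005,0]
    - [0.01,0.005,0]
    - [0.01,0.005,0]
    - [0,0,0]
  claw: [0,0,0,0,0,0,0,0,0,0]

```text
time_s: 14.83
position: [0.5438, -0.225, 0.065]
tool_rot: [[0.007, 0.983, 0.185], [0.002, 0.185, -0.983], [-1.0, 0.007, -0.0]]
ft_force: [-1.1, -0.0, 0.5]
grip_width: 0.0003
```

```bash
python3 - <<'E'
from h import *
s=env.observe(); print(s['position'],s['ft_force'],s['tool_rot'])
im=env.get_image('wrist'); ci=env.camera_info('wrist')
cv2.imwrite('pics/w8.png',im[:,:,::-1])
E
```

```text
[ 0.54380485 -0.22503799  0.06500372] [-1.11884208 -0.04248352  0.47065649] [[ 7.02884651e-03  9.82625008e-01  1.85468837e-01]
 [ 1.70036672e-03  1.85461406e-01 -9.82650078e-01]
 [-9.99973852e-01  7.22226161e-03 -3.67243109e-04]]
```

View pics/w8.png

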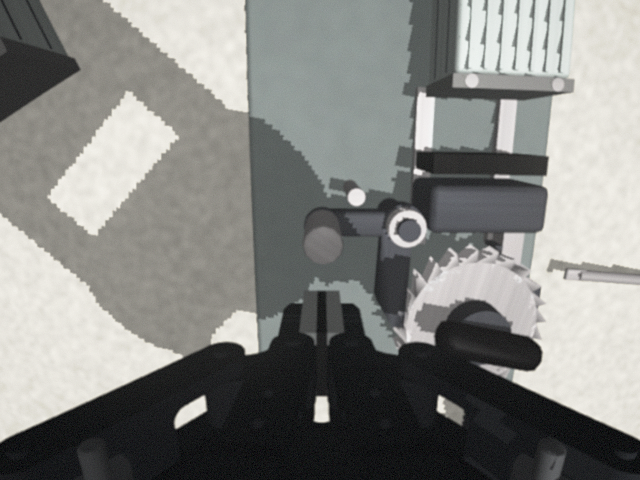

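```bash
python3 - <<'E'
import cv2,numpy as np
a=cv2.imread('pics/w3.png')[190:290,290:440]; b=cv2.imread('pics/w8.png')[178:278,290:440]
cv2.imwrite('pics/w38.png',cv2.resize(np.hstack([a,b]),None,fx=2.6,fy=2.6,interpolation=cv2.INTER_CUBIC))
E
```

```text
(no output)
```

View pics/w38.png

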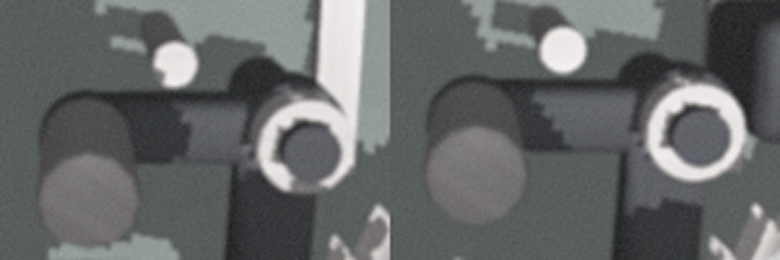

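```bash
python3 - <<'E'
from h import *
ci=env.camera_info('wrist'); s=env.observe()
Rt=s['tool_rot'];p=s['position']
Rc=Rt.T@ci['rotation']; tc=Rt.T@(ci['eye']-p)
R3=np.array([[.00692826,.98349093,.18082473],[-.00453739,.18085813,-.98349873],[-.99996571,.00599346,.00571552]]); p3=np.array([.54197579,-.21787285,.06454085])
c3=dict(ci); c3['rotation']=R3@Rc; c3['eye']=p3+R3@tc
f=lambda a,x0,y0,k:(np.array(a,float)+.5)/k-.5+[x0,y0]
cy=np.array([-np.sin(np.radians(10.5)),np.cos(np.radians(10.5)),0])
for n,c,post,piv,x0,y0 in(('w3',c3,[88,199],[305,148],290,190),('w8',ci,[477-390,174],[697-390,133],290,178)):
    P=onz(c,f([post],x0,y0,2.6),.08)[0]; Q=onz(c,f([piv],x0,y0,2.6),.05)[0]
    print(n,P,Q,(P-Q)@cy)
E
```

```text
w3 [ 0.53946958 -0.19423177  0.08      ] [ 0.57418657 -0.18952565  0.05      ] 0.0016993516770824795
w8 [ 0.53950145 -0.19375126  0.08      ] [ 0.57435126 -0.18869338  0.05      ] 0.0013776834400737355
```

The pawl is seated: post versus pivot is unchanged within 0.4 mm. Next I'll go up, over the driver, and open.

>>> play_rows:
  travel:
    - [0,0,1.5]
    - [0,0,3]
    - [0,0,3]
    - [0.5,1.2,2]
    - [1.2,3,0.5]
    - [1.2,3.5,0]
    - [1,3,0]
    - [0.5,1.2,0]
    - [0,0.3,0]
    - [0,0,0]
    - [0,0,0]
  rotation:
    - [0,0.004,0]
    - [0,0.003,0]
    - [0,0,0]
    - [0,0,0]
    - [0,0,0]
    - [0,0,0]
    - [0,0,0]
    - [0,0,0]
    - [0,0,0]
    - [0,0,0]
    - [0,0,0]
  claw: [0,0,0,0,8.5,8.5,8.5,8.5,8.5,8.5,8.5]

```text
time_s: 15.8
position: [0.5862, -0.0972, 0.169]
tool_rot: [[-0.004, 0.983, 0.182], [0.006, 0.182, -0.983], [-1.0, -0.002, -0.007]]
ft_force: [-0.6, -0.0, -0.6]
grip_width: 0.0836
```

```bash
python3 - <<'E'
from h import *
s=env.observe(); print(s['position'],s['tool_rot'])
ci=env.camera_info('wrist');im=env.get_image('wrist'); np.save('w9.npy',ci,allow_pickle=True)
cv2.imwrite('pics/w9.png',im[:,:,::-1])
cv2.imwrite('pics/top1.png',cv2.resize(env.get_image('top')[150:310,130:500,::-1],None,fx=2.1,fy=2.1))
E
```

```text
[ 0.5861872  -0.09716631  0.16901156] [[-0.00355288  0.98333513  0.18176745]
 [ 0.00642482  0.18178729 -0.98331689]
 [-0.99997305 -0.00232579 -0.00696362]]
```

View pics/w9.png

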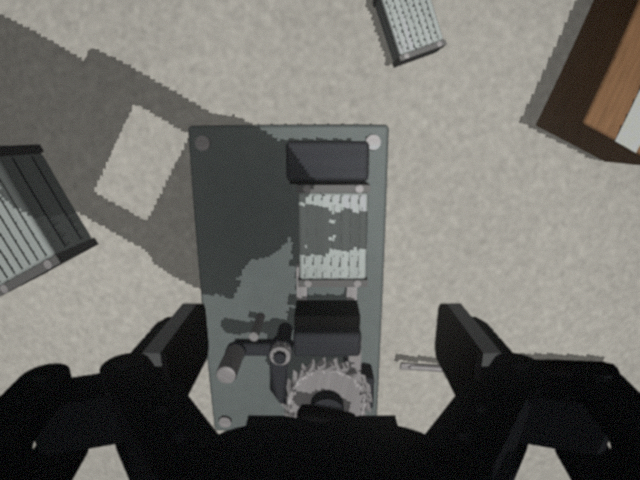

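View pics/top1.png

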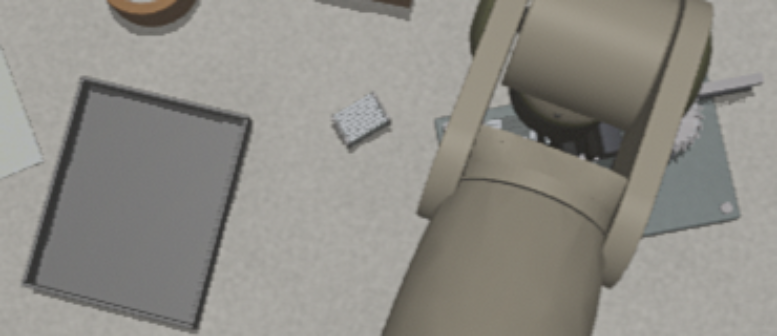

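```bash
python3 - <<'E'
from h import *
im=cv2.imread('pics/w9.png'); cv2.imwrite('pics/w9a.png',cv2.resize(im[170:300,280:390],None,fx=5,fy=5,interpolation=cv2.INTER_CUBIC))
E
```

```text
(no output)
```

View pics/w9a.png

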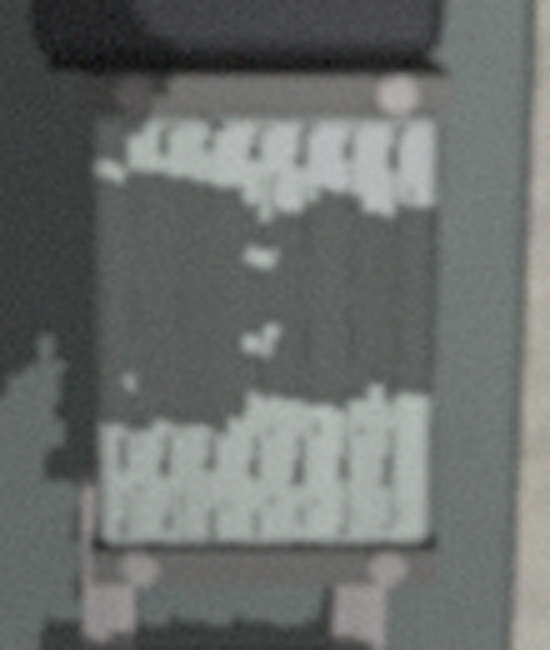

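```bash
python3 - <<'E'
from h import *
ci=np.load('w9.npy',allow_pickle=True).item()
f=lambda a,x0,y0,k:(np.array(a,float)+.5)/k-.5+[x0,y0]
d=onz(ci,f([[97,72],[440,72],[435,583],[95,583]],280,170,5),.054)
print(d.round(4),d.mean(0)); 
for a,b in((3,0),(2,1)):
    v=d[b]-d[a]; print(np.degrees(np.arctan2(-v[0],v[1])),np.linalg.norm(v))
c=T(0,0,np.radians(-10.5),[d.mean(0)-env.observe()['position']]); print('offset in clamp axes',c)
E
```

```text
[[ 0.5659 -0.063   0.054 ]
 [ 0.6098 -0.0548  0.054 ]
 [ 0.6239 -0.1241  0.054 ]
 [ 0.5775 -0.1327  0.054 ]] [ 0.59427106 -0.09363879  0.054     ]
9.407959141769295 0.07063458837112227
11.557089449658262 0.07065920787869076
offset in clamp axes [[ 0.00879219  0.00263889 -0.1149632 ]]
```

>>> play_rows:
  travel:
    - [0.4,0.2,-1.5]
    - [0.3,0.1,-3]
    - [0,0,-3]
    - [0,0,-2.5]
    - [0,0,-2]
    - [0,0,-1]
    - [0,0,-0.7]
    - [0,0,-0.4]
    - [0,0,0]
  rotation:
    - [-0.003,-0.002,0]
    - [-0.003,-0.001,0]
    - [0,0,0]
    - [0,0,0]
    - [0,0,0]
    - [0,0,0]
    - [0,0,0]
    - [0,0,0]
    - [0,0,0]
  claw: [8.5,8.5,8.5,8.5,8.5,8.5,8.5,8.5,8.5]

```text
time_s: 16.65
position: [0.5913, -0.105, 0.0229]
tool_rot: [[0.003, 0.986, 0.168], [-0.002, 0.168, -0.986], [-1.0, 0.002, 0.003]]
ft_force: [-0.2, 0.4, 0.2]
grip_width: 0.0852
```

>>> play_rows:
  travel:
    - [0.1,0.4,0]
    - [0.1,0.4,0]
    - [0,0.2,0]
    - [0,0,0]
  rotation:
    - [0,0,0.008]
    - [0,0,0.005]
    - [0,0,0]
    - [0,0,0]
  claw: [8.5,8.5,8.5,8.5]

```text
time_s: 16.98
position: [0.5947, -0.0953, 0.0255]
tool_rot: [[0.007, 0.984, 0.181], [-0.004, 0.181, -0.984], [-1.0, 0.006, 0.005]]
ft_force: [-0.7, -0.3, -1.6]
grip_width: 0.0853
```

```bash
python3 - <<'E'
from h import *
s=env.observe(); print(s['position'],s['tool_rot'])
cv2.imwrite('pics/w10.png',env.get_image('wrist')[:,:,::-1])
cv2.imwrite('pics/s10.png',cv2.resize(env.get_image('scene')[140:310,150:390,::-1],None,fx=3,fy=3))
E
```

```text
[ 0.59471725 -0.09532881  0.02552025] [[ 0.00710043  0.9835124   0.18070125]
 [-0.00383076  0.18073123 -0.98352506]
 [-0.99996745  0.00629123  0.00505087]]
```

View pics/w10.png

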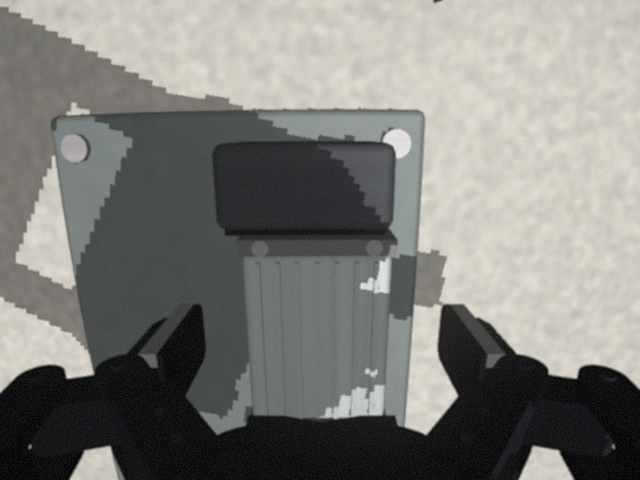

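View pics/s10.png

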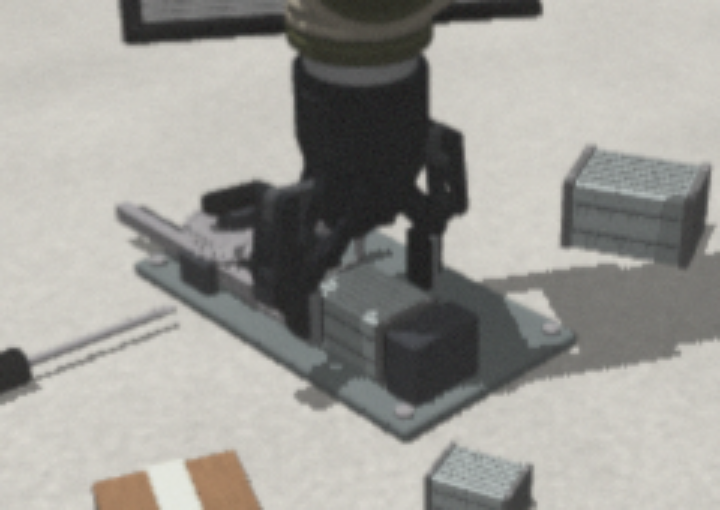

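Centred (driver mid 318 px against 321). I'll lower a bit and close.

>>> play_rows:
  travel:
    - [0,0,-0.4]
    - [0,0,-0.3]
    - [0,0,0]
    - [0,0,0]
    - [0,0,0]
    - [0,0,0]
    - [0,0,0]
    - [0,0,0]
    - [0,0,0]
    - [0,0,0]
  rotation:
    - [0.004,0.005,0]
    - [0,0.002,0]
    - [0,0,0]
    - [0,0,0]
    - [0,0,0]
    - [0,0,0]
    - [0,0,0]
    - [0,0,0]
    - [0,0,0]
    - [0,0,0]
  claw: [8.5,8.5,7,6,5.4,5,4.7,4.4,4.2,4]
  squeeze: 30

```text
time_s: 17.92
position: [0.5943, -0.0958, 0.018]
tool_rot: [[-0.001, 0.984, 0.18], [0.0, 0.18, -0.984], [-1.0, -0.001, -0.001]]
ft_force: [-0.7, 0.5, 0.1]
grip_width: 0.0458
```

>>> play_rows:
  travel:
    - [0,0,0]
    - [0,0,0]
    - [0,0,0.2]
    - [0,0,0.5]
    - [0,0,1]
    - [0,0,1.5]
    - [0,0,2]
    - [0,0,2]
    - [0,0,1.5]
    - [0,0,0.5]
    - [0,0,0]
  rotation:
    - [0,0,0]
    - [0,0,0]
    - [0,0,0]
    - [0,0,0]
    - [0,0,0]
    - [0,0,0]
    - [0,0,0]
    - [0,0,0]
    - [0,0,0]
    - [0,0,0]
    - [0,0,0]
  claw: [4,4,4,4,4,4,4,4,4,4,4]
  squeeze: 45

```text
time_s: 18.83
position: [0.5926, -0.0955, 0.1156]
tool_rot: [[-0.005, 0.984, 0.18], [0.002, 0.18, -0.984], [-1.0, -0.005, -0.003]]
ft_force: [0.1, -0.1, -4.8]
grip_width: 0.0456
```

```bash
python3 - <<'E'
from h import *
s=env.observe(); print(s['position'],s['tool_rot'],s['grip_width'],s['ft_force'],s['q'])
cv2.imwrite('pics/w11.png',env.get_image('wrist')[:,:,::-1])
cv2.imwrite('pics/s11.png',cv2.resize(env.get_image('scene')[100:310,150:390,::-1],None,fx=2.8,fy=2.8))
E
```

```text
[ 0.59259726 -0.09548228  0.11564754] [[-0.00487829  0.9835987   0.18030474]
 [ 0.00164789  0.18031455 -0.98360762]
 [-0.99998674 -0.0045012  -0.00250049]] 0.04556878769544616 [ 0.06712399 -0.08243102 -4.82999744] [-2.04379551e+01  3.26797472e+01  7.58290463e+01 -9.60931511e-03
  7.17860888e+01 -3.08227942e+01]
```

View pics/s11.png

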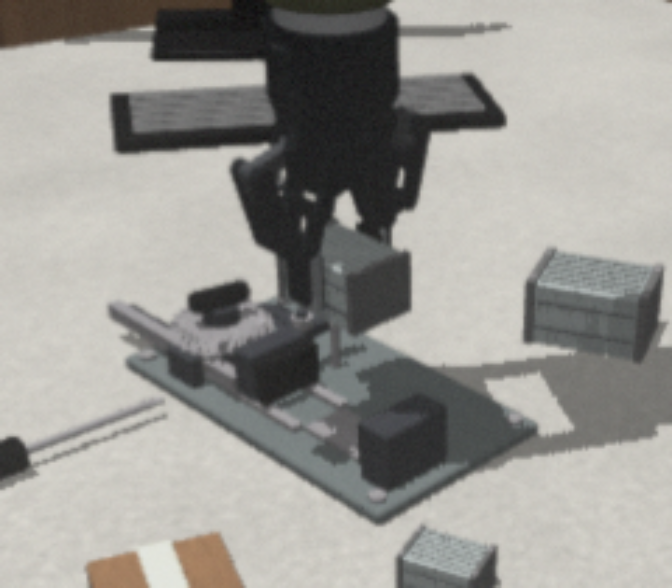

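Held level. Carrying it to the tray and turning to the tray's yaw.

>>> play_rows:
  travel:
    - [-0.3,1.5,0.5]
    - [-0.5,3,0.5]
    - [-0.5,3.8,0.2]
    - [-0.5,3.8,0]
    - [-0.5,3.8,0]
    - [-0.5,3.8,0]
    - [-0.5,3.8,0]
    - [-0.5,3.8,0]
    - [-0.5,3.5,0]
    - [-0.5,2.3,0]
    - [-0.4,1.2,0]
    - [-0.2,0.4,0]
  rotation:
    - [0,0,-0.036]
    - [0,0,-0.036]
    - [0,0,-0.036]
    - [0,0,-0.036]
    - [0,0,-0.036]
    - [0,0,-0.036]
    - [0,0,-0.036]
    - [0,0,-0.036]
    - [0,0,-0.036]
    - [0,0,-0.036]
    - [0,0,-0.036]
    - [0,0,-0.02]
  claw: [4,4,4,4,4,4,4,4,4,4,4,4]

```text
time_s: 19.93
position: [0.5266, 0.2651, 0.1109]
tool_rot: [[-0.031, 0.966, -0.258], [0.01, -0.258, -0.966], [-0.999, -0.032, -0.002]]
ft_force: [-0.3, -0.0, -4.3]
grip_width: 0.0455
```

>>> play_rows:
  travel:
    - [0,0,0]
    - [0,0,0]
  rotation:
    - [0,0,0]
    - [0,0,0]
  claw: [4,4]

```text
time_s: 20.1
position: [0.5247, 0.2666, 0.1085]
tool_rot: [[-0.035, 0.966, -0.255], [0.009, -0.255, -0.967], [-0.999, -0.036, 0.001]]
ft_force: [-1.1, -0.2, -2.9]
grip_width: 0.0458
```

```bash
python3 - <<'E'
from h import *
s=env.observe(); print(s['position'],s['tool_rot'],s['grip_width'],s['ft_force'])
cv2.imwrite('pics/w12.png',env.get_image('wrist')[:,:,::-1])
E
```

```text
[0.52466858 0.26656608 0.10845427] [[-3.54300229e-02  9.66184740e-01 -2.55405095e-01]
 [ 8.73813783e-03 -2.55256280e-01 -9.66833945e-01]
 [-9.99333957e-01 -3.64867137e-02  6.01080423e-04]] 0.045780852829317216 [-1.11034045 -0.15442148 -2.94074146]
```

View pics/w12.png

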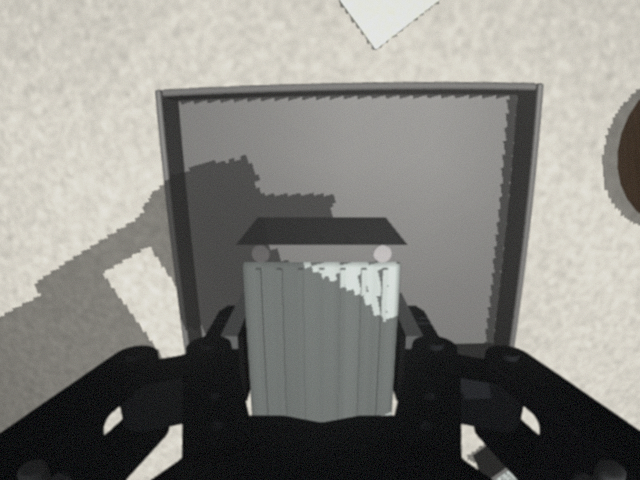

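>>> play_rows:
  travel:
    - [0.5,0,-0.5]
    - [0.4,0,-1.5]
    - [0.2,0,-2]
    - [0,0,-2]
    - [0,0,-1.2]
    - [0,0,-0.6]
    - [0,0,-0.2]
    - [0,0,0]
  rotation:
    - [-0.003,-0.01,0]
    - [-0.003,-0.01,0]
    - [-0.003,-0.008,0]
    - [0,-0.004,0]
    - [0,0,0]
    - [0,0,0]
    - [0,0,0]
    - [0,0,0]
  claw: [4,4,4,4,4,4,4,4]

```text
time_s: 20.82
position: [0.5405, 0.2602, 0.0227]
tool_rot: [[0.002, 0.965, -0.26], [-0.002, -0.26, -0.965], [-1.0, 0.002, 0.002]]
ft_force: [0.7, -0.9, -2.3]
grip_width: 0.0453
```

>>> play_rows:
  travel:
    - [-0.1,0.1,-0.3]
    - [-0.1,0.1,-0.4]
    - [0,0,-0.25]
    - [0,0,-0.1]
    - [0,0,-0.05]
    - [0,0,0]
  rotation:
    - [0,0,0]
    - [0,0,0]
    - [0,0,0]
    - [0,0,0]
    - [0,0,0]
    - [0,0,0]
  claw: [4,4,4,4,4,4]

```text
time_s: 21.32
position: [0.5402, 0.2624, 0.0133]
tool_rot: [[0.007, 0.965, -0.261], [-0.001, -0.261, -0.965], [-1.0, 0.007, -0.001]]
ft_force: [0.2, -1.0, -4.3]
grip_width: 0.0455
```

>>> play_rows:
  travel:
    - [0,0,-0.06]
    - [0,0,-0.06]
    - [0,0,0]
  rotation:
    - [0,0,0]
    - [0,0,0]
    - [0,0,0]
  claw: [4,4,4]

```text
time_s: 21.57
position: [0.5404, 0.2626, 0.0125]
tool_rot: [[0.008, 0.965, -0.26], [-0.001, -0.26, -0.965], [-1.0, 0.008, -0.001]]
ft_force: [-0.3, 0.3, -3.8]
grip_width: 0.0455
```

Correcting the slight tilt, then lowering until the floor takes the weight.

>>> play_rows:
  travel:
    - [0,0,-0.06]
    - [0,0,-0.06]
    - [0,0,-0.06]
    - [0,0,-0.06]
  rotation:
    - [0,0.004,0]
    - [0,0.003,0]
    - [0,0.001,0]
    - [0,0,0]
  claw: [4,4,4,4]

```text
time_s: 21.9
position: [0.5406, 0.2626, 0.0102]
tool_rot: [[-0.0, 0.965, -0.26], [-0.001, -0.26, -0.965], [-1.0, -0.0, 0.001]]
ft_force: [-0.2, 0.9, -3.0]
grip_width: 0.0455
```

>>> play_rows:
  travel:
    - [0,0,-0.05]
    - [0,0,-0.05]
  rotation:
    - [0,0.001,0]
    - [0,0,0]
  claw: [4,4]

```text
time_s: 22.07
position: [0.5406, 0.2626, 0.009]
tool_rot: [[-0.001, 0.965, -0.261], [-0.001, -0.261, -0.965], [-1.0, -0.001, 0.001]]
ft_force: [0.6, -0.3, -2.2]
grip_width: 0.0455
```

>>> play_rows:
  travel:
    - [0,0,-0.05]
    - [0,0,-0.05]
  rotation:
    - [0,0,0]
    - [0,0,0]
  claw: [4,4]

```text
time_s: 22.23
position: [0.5406, 0.2625, 0.0081]
tool_rot: [[-0.002, 0.965, -0.26], [-0.001, -0.26, -0.965], [-1.0, -0.001, 0.001]]
ft_force: [-2.7, -1.1, 4.7]
grip_width: 0.0456
```

Floor contact at TCP z 0.008, as predicted. Releasing gently.

>>> play_rows:
  travel:
    - [0,0,0]
    - [0,0,0]
    - [0,0,0]
    - [0,0,0]
    - [0,0,0]
    - [0,0,0]
    - [0,0,0]
  rotation:
    - [0,0,0]
    - [0,0,0]
    - [0,0,0]
    - [0,0,0]
    - [0,0,0]
    - [0,0,0]
    - [0,0,0]
  claw: [4,4,4.6,5,5.5,6.2,6.8]
  squeeze: 20

```text
time_s: 22.82
position: [0.5417, 0.2629, 0.0095]
tool_rot: [[0.002, 0.965, -0.26], [0.0, -0.26, -0.965], [-1.0, 0.002, -0.001]]
ft_force: [0.3, -0.9, 0.4]
grip_width: 0.0681
```

>>> play_rows:
  travel:
    - [0,0,0]
    - [0,0,0.4]
    - [0,0,1]
    - [0,0,2]
    - [0,0,3]
    - [0,0,3]
    - [0,0,3]
    - [-1,-3,3]
    - [-1,-3,1]
    - [-1,-3,0]
    - [0,-1,0]
    - [0,0,0]
  rotation:
    - [0,0,0]
    - [0,0,0]
    - [0,0,0]
    - [0,0,0]
    - [0,0,0]
    - [0,0,0]
    - [0,0,0]
    - [0,0,0]
    - [0,0,0]
    - [0,0,0]
    - [0,0,0]
    - [0,0,0]
  claw: [7,7,7,7,7,7,7,7,7,7,7,7]

```text
time_s: 23.82
position: [0.5099, 0.1625, 0.1872]
tool_rot: [[0.011, 0.966, -0.258], [0.0, -0.258, -0.966], [-1.0, 0.01, -0.003]]
ft_force: [0.1, 0.0, -0.3]
grip_width: 0.0703
```

```bash
python3 - <<'E'
from h import *
s=env.observe(); print(s['time_s'],s['position'],s['grip_width'],s['ft_force'])
cv2.imwrite('pics/w13.png',env.get_image('wrist')[:,:,::-1])
cv2.imwrite('pics/s13.png',env.get_image('scene')[:,:,::-1])
cv2.imwrite('pics/t13.png',env.get_image('top')[:,:,::-1])
E
```

```text
23.8167 [0.50994118 0.16247977 0.18724087] 0.07029929532313883 [ 0.10794751  0.02967259 -0.28581096]
```

View pics/w13.png

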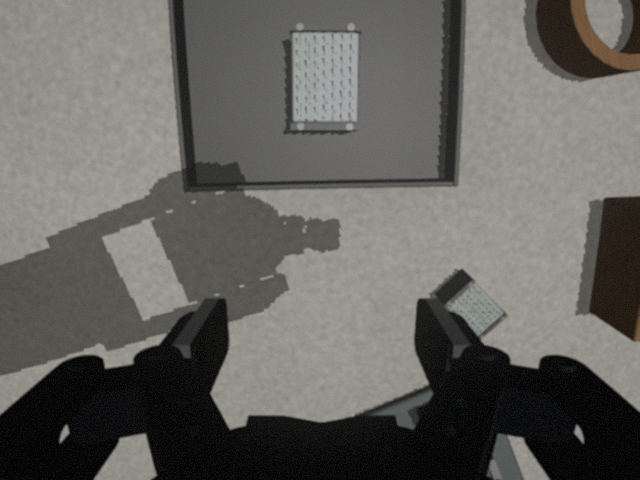

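View pics/s13.png

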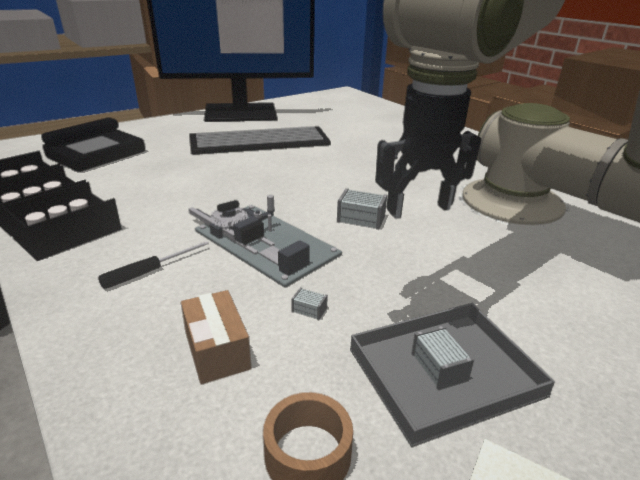

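View pics/t13.png

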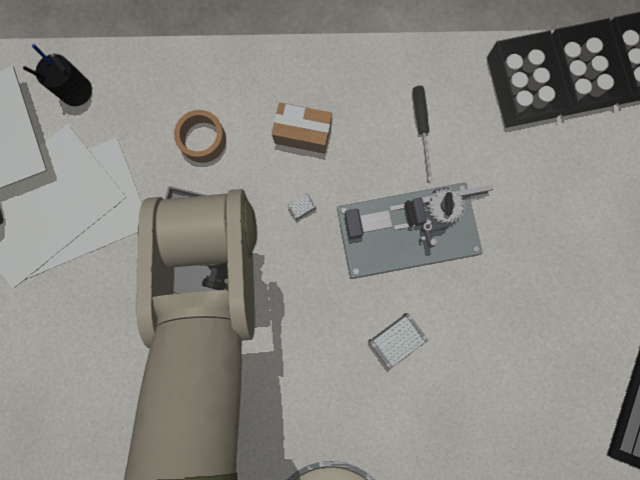

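The driver sits flat near the middle of the tray (wrist 325,77; scene 442,357) and the gripper is clear. The jaw is open with the pawl seated (top 428,237), and the bystanders are unmoved. Handing in.

```bash
python3 - <<'E'
from h import *
ct=env.camera_info('top')
a=cv2.imread('pics/t13.png')
for j in (.0245,.0287): print(j,proj(ct,T(.5895,-.0955,np.radians(10.5),[[-.025,-.035-j,.051],[.025,-.035-j,.051]])).round(1).tolist())
print('post',proj(ct,T(.5895,-.0955,np.radians(10.5),[[-.0684,-.089,.08]])))
print(env.close_job())
E
```

```text
0.0245 [[410.7, 223.4], [405.4, 198.7]]
0.0287 [[412.8, 223.0], [407.5, 198.3]]
post [[433.25855281 240.49827717]]
the job is handed in; nothing more can be done
None
```

The LED driver is out of the clamp and lying flat near the middle of the grey tray. The job was handed in at about 24 s of the 72 s allowed.

- **Pawl release:** I pushed the thumb post with a slowly growing force. It broke free at about 18 N (wrist-sensor reading), under the 22 N limit. I then held it at about 6–7 N for over 4 s. It was probably resting lightly on its stop, since travel read about 4 mm.
- **Jaw:** It stood still between two wrist pictures 1 s apart, and its edge matched the fully-back position. I could not measure the jaw travel directly. The final projection of the jaw edge was not compared numerically with the last top picture.
- **Pawl reseated:** After I eased off, the post's place relative to its pivot was within 0.4 mm of where it started.
- **Driver:** I gripped it at 45.6 mm, carried it level, and set it down softly until the tray floor took the weight, then let go. In the last wrist and scene pictures it lies flat in the tray.
- **Everything else:** The gripper is clear of everything, and the carton, tape and screwdriver look unmoved.

The calibrations disagreed by 2–4 mm between the top and wrist cameras. I centred the grasp on the wrist view, and no check failed.

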